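# Tidy the laundromat ironing counter

### The job

First slide the iron along the counter, without ever lifting or tipping it, off the cork inlay and squarely onto the middle of the steel inlay. Then pull every brush out of the caddy and lay them all flat on the cork to dry, each wholly on it, side by side and parallel to its long sides, none on top of another; and stand the spray can upright on the bare strip between the two inlays, about half way along the strip. Leave the bottle, bowl and mug where they are.

Things in the scene. Friction and masses are not known exactly. Their poses are not given: they have to be found in the camera images.
- iron: electric hand iron, 0.9 kg: steel sole 190 long (x) x 100 wide (y) mm with its nose to +x, grey tank to 52 mm high, and a wooden handle bar along x on two black posts. Origin: on the underside of the sole, about mid-length (sole reaches from x = -95 to x = +95); z up
- iron_handle (a point): middle of the iron's handle bar, 25 mm behind the iron's origin and 104 mm above the counter; the bar is 26 mm wide (y), 28 mm high and 125 mm long (x), with about 38 mm of free height below it between the posts, which stand 76 mm apart (clear)
- cork: cork inlay, flush with the counter: 240 (x) x 190 (y) mm, brown. The iron stands on it at the start. Origin: its centre, at counter height (z = 0); x along its long side. It may lie left or right of the steel inlay
- plate: steel inlay, flush with the counter: 220 (x) x 130 (y) mm, grey, the iron's parking place. Origin: its centre, at counter height; x along its long side. Between the facing edges of the two inlays lie 70 to 110 mm of bare counter
- caddy: white plastic brush caddy, fixed to the counter: four square cups in a row along its y, 50 mm apart (at y = -75, -25, 25, 75 mm), on a foot 60 x 200 x 5 mm. Each cup is 26 mm square outside, 18 mm inside, its rim 65 mm and its inner floor 7 mm above the counter. Origin: centre of the foot's underside
- can: spray starch can, 46 mm diameter to 118 mm high, then a grey cap 33 mm in diameter to 150 mm high, white with a blue band, 0.2 kg; it starts standing off to the right. Origin: centre of its underside; z up
- brush0: spotting brush, one of up to four alike (some absent): wooden handle 14 x 14 mm, 120 mm long, then a head 18 mm wide (y), 14 mm thick, 55 mm long, with a 10 mm pad of grey bristles on its -x side; 175 mm long, 50 g. It starts upright in a caddy cup, head up, its x along the caddy's x. Origin: centre of the foot end; z runs along it to the head
- brush0_mid (a point): middle of that brush's length, 87.5 mm from its foot end, on the handle's axis
- brush1: spotting brush, one of up to four alike (some absent): wooden handle 14 x 14 mm, 120 mm long, then a head 18 mm wide (y), 14 mm thick, 55 mm long, with a 10 mm pad of grey bristles on its -x side; 175 mm long, 50 g. It starts upright in a caddy cup, head up, its x along the caddy's x. Origin: centre of the foot end; z runs along it to the head
- brush1_mid (a point): middle of that brush's length, 87.5 mm from its foot end, on the handle's axis
- brush2: spotting brush, one of up to four alike (some absent): wooden handle 14 x 14 mm, 120 mm long, then a head 18 mm wide (y), 14 mm thick, 55 mm long, with a 10 mm pad of grey bristles on its -x side; 175 mm long, 50 g. It starts upright in a caddy cup, head up, its x along the caddy's x. Origin: centre of the foot end; z runs along it to the head
- brush2_mid (a point): middle of that brush's length, 87.5 mm from its foot end, on the handle's axis
- brush3: spotting brush, one of up to four alike (some absent): wooden handle 14 x 14 mm, 120 mm long, then a head 18 mm wide (y), 14 mm thick, 55 mm long, with a 10 mm pad of grey bristles on its -x side; 175 mm long, 50 g. It starts upright in a caddy cup, head up, its x along the caddy's x. Origin: centre of the foot end; z runs along it to the head
- brush3_mid (a point): middle of that brush's length, 87.5 mm from its foot end, on the handle's axis
- detergent: detergent bottle, 72 mm diameter, 190 mm high, a bystander beyond the work. Origin: centre of its underside
- coinbowl: steel coin bowl, 100 mm diameter, 40 mm high, a bystander. Origin: centre of its underside
- mug: white mug, 80 mm diameter, 90 mm high, a bystander. Origin: centre of its underside

How it is judged:
On the way:
1. the iron has been slid onto the steel inlay, square to it (horizontal distance between iron and plate below 0.025 m and angle between the x axis of iron and the x axis of plate, either way round below 0.2 rad and height (world z) of iron below 0.006 m and angle between iron's own z axis and vertical below 0.06 rad), for 0.2 s.
At the end, for the whole second after the job is handed in: Iron flat, within 25 mm and 0.2 rad of the steel inlay. Each brush flat on the counter, its middle within 40 mm along and 90 mm across of the cork centre, within 0.25 rad of its long side. Can upright between the inlays, over neither by 10 mm, within 80 mm of their mid-length. All at rest (all of step 1 and x of brush0_mid in the frame of cork between -0.04 and 0.04 m and y of brush0_mid in the frame of cork between -0.09 and 0.09 m and height (world z) of each of brush0_mid, brush1_mid, brush2_mid, brush3_mid below 0.022 m and angle between brush0's own z axis and vertical between 1.4 and 1.75 rad and angle between the z axis of each of brush0, brush1, brush2, brush3 and the x axis of cork, either way round below 0.25 rad and linear speed of each of brush0, brush1, brush2, brush3, can below 0.02 m/s and x of brush1_mid in the frame of cork between -0.04 and 0.04 m and y of brush1_mid in the frame of cork between -0.09 and 0.09 m and angle between brush1's own z axis and vertical between 1.4 and 1.75 rad and x of brush2_mid in the frame of cork between -0.04 and 0.04 m and y of brush2_mid in the frame of cork between -0.09 and 0.09 m and angle between brush2's own z axis and vertical between 1.4 and 1.75 rad and x of brush3_mid in the frame of cork between -0.04 and 0.04 m and y of brush3_mid in the frame of cork between -0.09 and 0.09 m and angle between brush3's own z axis and vertical between 1.4 and 1.75 rad and (y of can in the frame of cork above 0.108 m or y of can in the frame of cork below -0.108 m) and (y of can in the frame of plate above 0.078 m or y of can in the frame of plate below -0.078 m) and horizontal distance between can and cork below 0.18 m and horizontal distance between can and plate below 0.165 m and x of can in the frame of cork between -0.08 and 0.08 m and x of can in the frame of plate between -0.08 and 0.08 m and angle between can's own z axis and vertical below 0.08 rad and height (world z) of can below 0.006 m); the robot touches nothing.
It fails at once if the iron was lifted off the counter or tipped (height (world z) of iron above 0.012 m or angle between iron's own z axis and vertical above 0.2 rad).
It fails at once if the detergent bottle was disturbed (more than 30 mm) (distance of detergent from where it was at the start of the episode above 0.03 m).
It fails at once if the coin bowl was disturbed (more than 30 mm) (distance of coinbowl from where it was at the start of the episode above 0.03 m).
It fails at once if the mug was disturbed (more than 30 mm) (distance of mug from where it was at the start of the episode above 0.03 m).
Of brush0, brush1, brush2, brush3 only 3 to 4 are there at a start; the rules pass over those that are not, and their reading is None.
At some moment in a run one of iron may be knocked a few centimetres aside while the robot is not near it.
Once in a run the grip may slacken for a moment while it holds something.
It also fails if it takes over 210 s, if anything falls off the work surface, if the arm or the gripper's body presses on something with over 40 N, if the wrist force passes 120 N, or if a joint passes its speed limit or range.

### The arm

A 6-joint arm with a two-finger parallel gripper is mounted at the origin on the work surface. World frame = base frame: x ahead of the robot, y to its left, z up, the work surface at z = 0. Lengths are in m, angles in rad, forces in N, time in s.
With the tool pointing down it reaches from about 0.325 to 0.925 m from the base axis. Payload 3.1 kg.
Tool frame: the origin (TCP) lies on the front face of the gripper's body, between the roots of the fingers; the fingertips stand 73 mm ahead of it and the grasp point (between the pads) lies 54 mm ahead of it (manip.hold_point_z is the distance from the TCP to the grasp point, in m); z points along the fingers, y is the line along which they close (so a half turn about z gives the same grasp; the last joint's range is limited). The gripper opens to 85 mm and grips with 20 to 120 N. Pads are 22 mm wide; open, the fingers measure 114 mm over their backs; the gripper's body (76 mm by 85 mm) begins 54 mm behind the grasp point. The pads swing forward as they close: fully open they stand 13 mm farther back than shut.
Start: joints at [1.174, 0.217, 1.613, -0, 1.311, -0.112], TCP at [0.176, 0.6, 0.304] pointing down, gripper open.
Joint ranges: [-2.75, 2.75], [-0.78, 2.1], [0.31, 2.55], [-1.13, 4.27], [0.13, 2.63], [-2.58, 2.58]. Speed limits (rad/s): [2.79, 2.79, 3.14, 3.14, 3.14, 3.14].

### API

Orientations are given as a 3x3 rotation matrix whose columns are the frame's x, y, z axes.
In Python, from station import manip, camera, get_calibration gives the robot as it stands.
- The arm moves only by the tool apply_moves, never from a script. Its argument "moves" is a list of rows, each an object of numbers: "tx", "ty", "tz": the shift along the tool's x, y, z in units of 0.4 m (1.0 is 0.4 m); "wx", "wy", "wz": the turn, a rotation vector about the tool's x, y, z in units of 90 degrees (1.0 is 90 degrees); "hand": the opening, from -1 (shut) to 1 (fully open). A call has 1 to 20 rows; each row is the pose to reach, as a shift and turn from the pose commanded when the call began, along the tool's axes at that moment; what a row does not reach only later rows make up. A row lasts 1/8 s, in which the tool goes at most 62.5 mm and 10.7 degrees, less where a joint would pass 70% of its speed; a pose out of reach is approached as far as the arm can. A call with a number of a shift or a turn outside -1 to 1 is refused whole. A call with a gripper value outside its range is refused whole. The fingers move at their own pace and stop on an object; the grip force is fixed at half the most. Time passes only in rows, so rows that repeat a pose let the fingers close. It gives the time, the measured TCP pose, the force, the opening and the grip force at its end, in the units of the state.
- manip.sense(): the state, without advancing time (a new reading comes with each control period).
- camera(name): name is "side" or "top" or "wrist"; returns (picture, depth): 480x640x3 uint8, blue, green, red; 480x640 float32, m along the optical axis (not along the pixel's ray), 0 where there is no reading.
- get_calibration(name): a dict with "fx", "fy", "cx", "cy" (pixels), "rvec" (rotation vector, rad) and "tvec" (3), from world to camera coordinates, as OpenCV has them. Camera axes: x right, y down, z forward; pixel columns grow to the right and rows downward; lengths in m; the calibration is good to about 2 mm. A picture is of the moment at which its call begins: read the wrist's pose just before it. get_calibration takes no time and is no camera call; for the wrist camera it gives the pose at the moment of the call.
- manip.hand_in(): hands the job in; it is judged then, once.
The state is a dict: "t": time; "joints": joint angles; "joint_velocities": joint speeds; "tau": joint torques, N m; "ee_pos": TCP position; "eef_rot": TCP orientation; "wrist_force": force on the tool from outside, world axes, zero at the start; "torque": the same for the moment, N m; "gripper_width": finger opening in m; "finger_force": force on a finger pad.
Only numpy, scipy, OpenCV 4.12 (cv2) and the standard library are available. Lean on these libraries where they do the work, as an engineer would, in place of code of your own. Each camera call takes 0.05 s, during which the arm holds its last target. There are 200 camera calls.

## Working session

There is one attempt and no reset: what is moved stays moved. The work goes in short steps, Python scripts to look and compute and a tool call to move; the robot and the scene stay as the last step left them, time stands still between calls to the robot, and variables do not carry over. Pictures are saved under pics/ and viewed, at most 14 in all, crops included, and the job is handed in when it is done.

Besides the shell and the picture viewer there is one more tool, called after "Call:" as name([rows], argument=value, ...), one row to a line, values as JSON. apply_moves: Moves the arm, as the interface text tells. Shifts and turns lie within -1 to 1; 1 stands for 0.4 m of shift or 90 degrees of turn. Its arguments: {"type":"object","properties":{"moves":{"type":"array"}},"required":["moves"]}

```bash
mkdir -p pics; ls
cat > h.py <<'E'
import numpy as np, cv2
from station import manip, camera, get_calibration
def cal(n):
    c=get_calibration(n); R=cv2.Rodrigues(np.array(c['rvec'],float))[0]; return c,R,np.array(c['tvec'],float).ravel()
def cloud(n):
    c,R,t=cal(n); im,d=camera(n)
    v,u=np.mgrid[0:480,0:640]
    P=np.stack([(u-c['cx'])/c['fx']*d,(v-c['cy'])/c['fy']*d,d],-1)
    return im,d,(P-t)@R
def ray(n,u,v,z):
    c,R,t=cal(n); r=R.T@np.array([(u-c['cx'])/c['fx'],(v-c['cy'])/c['fy'],1]); o=-R.T@t
    return o+r*(z-o[2])/r[2]
E
python3 - <<'E'
from h import *
for n in ['top','side']:
    im,d,W=cloud(n); cv2.imwrite(f'pics/{n}0.png',im); np.savez(f'{n}0.npz',im=im,W=W,d=d)
s=manip.sense(); print(s['t'],s['eef_rot'],s['ee_pos'])
c,R,t=cal('top'); print(-R.T@t,R)
c,R,t=cal('side'); print(-R.T@t)
E
```

```text
pics
0.1 [[-9.59712675e-01  2.80981887e-01 -8.72580003e-04]
 [ 2.80983117e-01  9.59710552e-01 -2.03588730e-03]
 [ 2.65376780e-04 -2.19904710e-03 -9.99997547e-01]] [0.17536488 0.59927567 0.30267427]
[0.42544127 0.01221174 0.95142175] [[-0.05545657 -0.99844442  0.00577186]
 [-0.96907861  0.05243164 -0.24111735]
 [ 0.24043964 -0.01896492 -0.9704788 ]]
[ 0.36880447 -0.59239367  0.78000163]
```

View pics/top0.png

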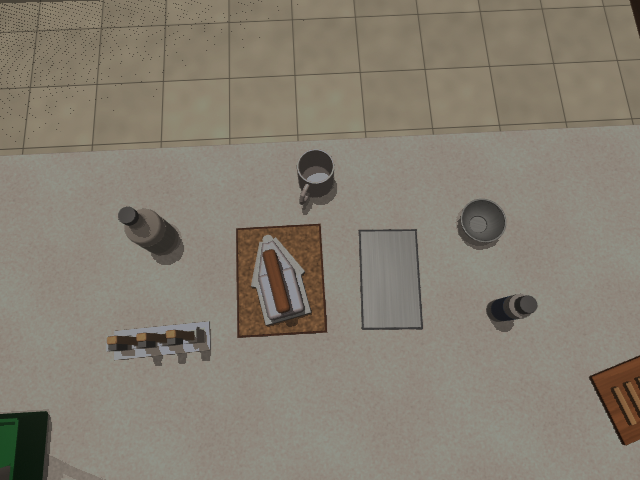

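View pics/side0.png

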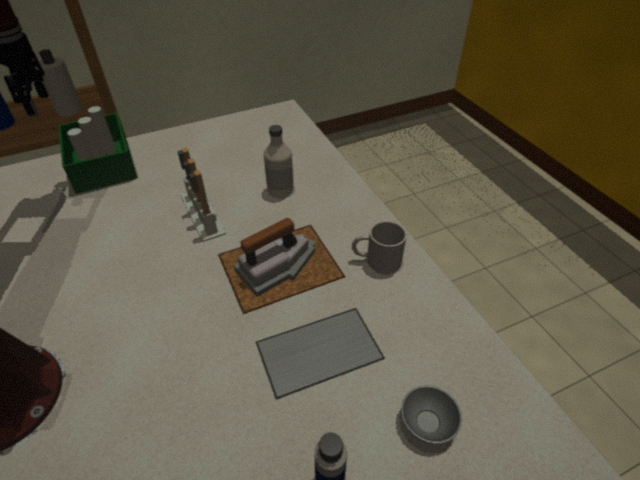

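The top view has world +x up and +y to the left. It shows the cork at (281,280) with the iron tilted on it and the plate at (390,280). The caddy at (160,340) holds three brushes in its left cups, and the rightmost cup is empty. The can is near (505,308). The side view agrees with this.

Run:
```python
from h import *
D=np.load('top0.npz'); im,W=D['im'],D['W']
hsv=cv2.cvtColor(im,cv2.COLOR_BGR2HSV)
X,Y,Z=W[...,0],W[...,1],W[...,2]
print('table z',np.median(Z[350:450,250:400]))
def rect(m,name):
    m=m.astype(np.uint8)*255
    m=cv2.morphologyEx(m,cv2.MORPH_CLOSE,np.ones((5,5)))
    k=max(cv2.findContours(m,0,2)[0],key=cv2.contourArea)
    P=np.array([ray('top',u,v,0)[:2] for u,v in cv2.convexHull(k)[:,0]+0.0],np.float32)
    print(name,cv2.minAreaRect(P))
    return m
roi=np.zeros(Z.shape,bool); roi[215:345,228:335]=1
rect(roi&(hsv[...,1]>90)&(hsv[...,2]<190),'cork')
roi=np.zeros(Z.shape,bool); roi[222:336,350:430]=1
g=im.astype(int)
tb=np.median(im[350:450,250:400].reshape(-1,3),0); print('tablecol',tb,im[280,390],im[280,250])
rect(roi&(np.abs(g-tb).sum(-1)>60),'plate')
def blob(x0,x1,y0,y1,z0,z1,name):
    m=(X>x0)&(X<x1)&(Y>y0)&(Y<y1)&(Z>z0)&(Z<z1)
    p=W[m]
    if len(p)<5: print(name,len(p));return
    r=cv2.minAreaRect(p[:,:2].astype(np.float32)); print(name,len(p),np.round(p.mean(0),4),r, p[:,2].max())
    return p
a,b=ray('top',281,280,0),ray('top',505,308,0); print(a,b)
blob(a[0]-.15,a[0]+.2,a[1]-.12,a[1]+.12,.108,.13,'handle')
blob(a[0]-.15,a[0]+.2,a[1]-.12,a[1]+.12,.006,.025,'sole')
blob(b[0]-.15,b[0]+.15,b[1]-.12,b[1]+.12,.143,.17,'cap')
blob(b[0]-.15,b[0]+.15,b[1]-.12,b[1]+.12,.01,.11,'canbody')
c=ray('top',160,340,0);print(c)
m=(X>c[0]-.1)&(X<c[0]+.1)&(Y>c[1]-.14)&(Y<c[1]+.14)&(Z>.1)
n,l,st,ce=cv2.connectedComponentsWithStats(m.astype(np.uint8))
for i in range(1,n):
    p=W[l==i]; 
    if len(p)<8: continue
    q=p[p[:,2]>p[:,2].max()-.01]; print('brush',len(p),len(q),q.mean(0),q.min(0),q.max(0),ce[i])
# foot
p=W[(X>c[0]-.1)&(X<c[0]+.1)&(Y>c[1]-.14)&(Y<c[1]+.14)&(Z>.003)&(Z<.009)]
print('foot',len(p),cv2.minAreaRect(p[:,:2].astype(np.float32)))
p=W[(X>c[0]-.1)&(X<c[0]+.1)&(Y>c[1]-.14)&(Y<c[1]+.14)&(Z>.058)&(Z<.069)]
print('rims',len(p),cv2.minAreaRect(p[:,:2].astype(np.float32)))
cv2.imwrite('pics/crop1.png',np.hstack([cv2.resize(im[300:380,90:230],None,fx=4,fy=4,interpolation=2),]))
```

```text
table z -0.0004095534162724914
cork ((0.5762921571731567, 0.08926652371883392), (0.23946450650691986, 0.18932515382766724), 0.31264057755470276)
tablecol [126. 137. 142.] [122 127 130] [ 58  88 122]
plate ((0.5650280714035034, -0.14960694313049316), (0.13165980577468872, 0.22154982388019562), 87.44758605957031)
[0.57277035 0.08723504 0.        ] [ 0.48575703 -0.39220926  0.        ]
handle 862 [0.5541 0.0885 0.1163] ((0.5560758113861084, 0.08930438756942749), (0.12485910952091217, 0.026008708402514458), 12.655167579650879) 0.12189147164304136
sole 1179 [0.5824 0.0839 0.0154] ((0.6231244206428528, 0.05885199457406998), (0.257473349571228, 0.23976871371269226), 13.31480598449707) 0.02497652567026332
cap 270 [ 0.4811 -0.3706  0.1491] ((0.4813409447669983, -0.37118205428123474), (0.03151502087712288, 0.0324115976691246), 84.6424789428711) 0.15291651938303283
canbody 529 [ 0.4988 -0.355   0.0599] ((0.5484569668769836, -0.35128334164619446), (0.05770464614033699, 0.17721641063690186), 85.89352416992188) 0.10992867265175593
[0.45942853 0.34594288 0.        ]
brush 279 142 [0.45804907 0.26491332 0.1784247 ] [0.44561684 0.25703775 0.17318528] [0.4693287  0.2737299  0.18317078] [175.59498208 336.53405018]
brush 312 140 [0.45643357 0.3149716  0.17859062] [0.44328369 0.3068913  0.17391643] [0.4669314  0.32509479 0.18373496] [147.34294872 339.38461538]
brush 344 148 [0.45340359 0.36476303 0.1784227 ] [0.4410231  0.35626068 0.17366685] [0.4645306  0.37328091 0.18335334] [118.95930233 342.36337209]
foot 1413 ((0.45988303422927856, 0.34610092639923096), (0.2793356776237488, 0.19590185582637787), 89.83785247802734)
rims 298 ((0.46118730306625366, 0.34123241901397705), (0.030057605355978012, 0.1775791347026825), 2.6788010597229004)
```

View pics/crop1.png

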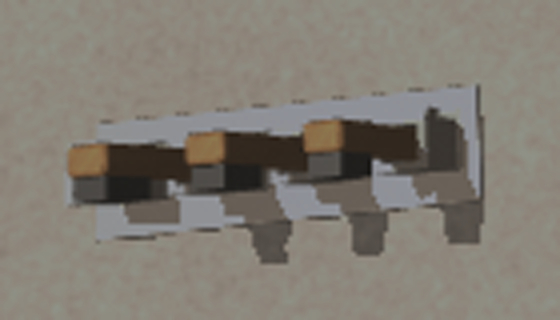

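Three brushes are present, all with their bristles towards −x. The iron is at about (0.580, 0.095) with yaw 12.7°. The plate is at (0.565, −0.150) with yaw −2.6°, and the cork is at (0.576, 0.089). I'll work out the move to a point above the handle.

```bash
cat >> h.py <<'E'
from scipy.spatial.transform import Rotation as Ro
def orient(yaw,tilt=0,yy=None):
    # tool y along world heading yaw+90deg; tilt>0: tool z leans to +x of that frame
    a,t=np.radians(yaw),np.radians(tilt)
    z0=np.array([np.sin(t),0,-np.cos(t)]); y0=np.array([0,1.,0]); x0=np.cross(y0,z0)
    return Ro.from_euler('z',a).as_matrix()@np.stack([x0,y0,z0],1)
def go(hold,R,off=.054):
    """print move so that the point off ahead of the TCP gets to hold"""
    s=manip.sense(); p,Rn=np.array(s['ee_pos']),np.array(s['eef_rot'])
    tcp=np.array(hold)-off*R[:,2]
    d=Rn.T@(tcp-p)/.4; w=Ro.from_matrix(Rn.T@R).as_rotvec()/(np.pi/2)
    print('t%.2f'%s['t'],'d',np.round(d,4),'w',np.round(w,4),'tcp',np.round(p,4),'rows',round(np.linalg.norm(d)*.4/.0625,1),round(np.linalg.norm(w)*90/10.7,1))
def st():
    s=manip.sense(); print({k:np.round(s[k],3).tolist() for k in ['t','joints','ee_pos','wrist_force','gripper_width','finger_force']})
E
python3 - <<'E'
from h import *
go([.556,.089,.20],orient(12.7))
E
```

```text
t0.10 d [-1.2717 -0.9566  0.1235] w [-0.0013 -0.0005 -0.3224] tcp [0.1754 0.5993 0.3027] rows 10.2 2.7
```

Call:
apply_moves([
  {"tx": -0.64,"ty": -0.48,"tz": 0,"wz": -0.32,"hand": 1},
  {"tx": -0.64,"ty": -0.48,"tz": 0,"wz": -0.32,"hand": 1},
  {"tx": -0.64,"ty": -0.48,"tz": 0,"wz": -0.32,"hand": 1},
  {"tx": -0.64,"ty": -0.48,"tz": 0,"wz": -0.32,"hand": 1},
  {"tx": -0.64,"ty": -0.48,"tz": 0,"wz": -0.32,"hand": 1},
  {"tx": -0.64,"ty": -0.48,"tz": 0,"wz": -0.32,"hand": 1},
  {"tx": -0.64,"ty": -0.48,"tz": 0,"wz": -0.32,"hand": 1},
])

```text
$.moves[0]: bad value
```

Run:
```python
from h import *
st(); go([.556,.089,.18],orient(12.7))
```

```text
{'t': 0.1, 'joints': [1.174, 0.218, 1.615, 0.0, 1.311, -0.112], 'ee_pos': [0.175, 0.599, 0.303], 'wrist_force': [-0.169, 0.034, 0.141], 'gripper_width': 0.085, 'finger_force': 0.0}
t0.10 d [-1.2717 -0.9565  0.1735] w [-0.0013 -0.0005 -0.3224] tcp [0.1754 0.5993 0.3027] rows 10.2 2.7
```

Call:
apply_moves([
  {"tx": -0.64,"ty": -0.48,"tz": 0,"wx": 0,"wy": 0,"wz": -0.32,"hand": 1},
  {"tx": -0.64,"ty": -0.48,"tz": 0,"wx": 0,"wy": 0,"wz": -0.32,"hand": 1},
  {"tx": -0.64,"ty": -0.48,"tz": 0,"wx": 0,"wy": 0,"wz": -0.32,"hand": 1},
  {"tx": -0.64,"ty": -0.48,"tz": 0,"wx": 0,"wy": 0,"wz": -0.32,"hand": 1},
  {"tx": -0.64,"ty": -0.48,"tz": 0,"wx": 0,"wy": 0,"wz": -0.32,"hand": 1},
  {"tx": -0.64,"ty": -0.48,"tz": 0,"wx": 0,"wy": 0,"wz": -0.32,"hand": 1},
])

```text
t: 0.85
ee_pos: [0.3689, 0.3408, 0.3035]
eef_rot: [[-0.977, -0.211, -0.0], [-0.211, 0.977, -0.001], [0.0, -0.001, -1.0]]
wrist_force: [-0.7, 0.5, 0.6]
gripper_width: 0.0855
finger_force: 0.0
```

Run:
```python
from h import *
st(); go([.556,.089,.18],orient(12.7))
```

```text
{'t': 0.85, 'joints': [0.606, -0.047, 1.898, -0.001, 1.292, -1.177], 'ee_pos': [0.369, 0.341, 0.303], 'wrist_force': [-0.737, 0.518, 0.584], 'gripper_width': 0.085, 'finger_force': 0.0}
t0.85 d [-0.3243 -0.714   0.1742] w [-0.0006 -0.0003 -0.0056] tcp [0.3689 0.3408 0.3035] rows 5.1 0.0
```

Call:
apply_moves([
  {"tx": -0.325,"ty": -0.714,"tz": 0.1,"wx": 0,"wy": 0,"wz": -0.006,"hand": 1},
  {"tx": -0.325,"ty": -0.714,"tz": 0.1,"wx": 0,"wy": 0,"wz": -0.006,"hand": 1},
  {"tx": -0.325,"ty": -0.714,"tz": 0.1,"wx": 0,"wy": 0,"wz": -0.006,"hand": 1},
  {"tx": -0.325,"ty": -0.714,"tz": 0.1,"wx": 0,"wy": 0,"wz": -0.006,"hand": 1},
  {"tx": -0.325,"ty": -0.714,"tz": 0.1,"wx": 0,"wy": 0,"wz": -0.006,"hand": 1},
  {"tx": -0.325,"ty": -0.714,"tz": 0.17,"wx": 0,"wy": 0,"wz": -0.006,"hand": 1},
  {"tx": -0.325,"ty": -0.714,"tz": 0.17,"wx": 0,"wy": 0,"wz": -0.006,"hand": 1},
])

```text
t: 1.72
ee_pos: [0.5542, 0.0929, 0.2327]
eef_rot: [[-0.974, -0.224, -0.007], [-0.224, 0.974, 0.0], [0.007, 0.002, -1.0]]
wrist_force: [-0.9, -0.3, -0.0]
gripper_width: 0.0855
finger_force: 0.0
```

Run:
```python
from h import *
st(); im,d,W=cloud('top')
X,Y,Z=W[...,0],W[...,1],W[...,2]
im,d,W=cloud('wrist'); X,Y,Z=W[...,0],W[...,1],W[...,2]
m=(Z>.108)&(Z<.125)&(abs(X-.556)<.12)&(abs(Y-.089)<.1); p=W[m]; print(len(p))
if len(p)>20: print(p.mean(0),cv2.minAreaRect(p[:,:2].astype(np.float32)))
cv2.imwrite('pics/w1.png',im)
go([.556,.089,.104],orient(12.7))
```

```text
{'t': 1.725, 'joints': [0.041, 0.159, 1.821, 0.001, 1.168, -1.757], 'ee_pos': [0.554, 0.093, 0.233], 'wrist_force': [-0.883, -0.27, -0.025], 'gripper_width': 0.085, 'finger_force': 0.0}
10990
[0.54963908 0.08591924 0.11752867] ((0.5559748411178589, 0.08715201169252396), (0.12348832190036774, 0.02609972655773163), 12.610163688659668)
t1.82 d [ 0.0011 -0.0125  0.1939] w [ 0.0005 -0.0009  0.0043] tcp [0.5554 0.0939 0.2356] rows 1.2 0.0
```

View pics/w1.png

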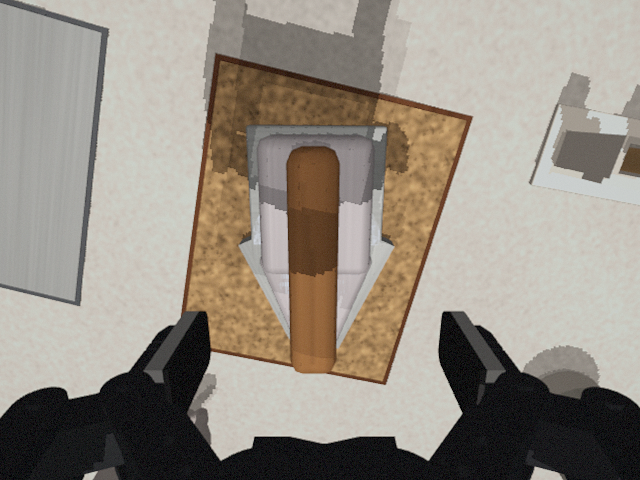

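The wrist view shows the handle bar centred between the fingers at (312,260), in line with the tool. Now I'll descend and grip.

Call:
apply_moves([
  {"tx": 0,"ty": -0.014,"tz": 0.1,"wx": 0,"wy": 0,"wz": 0.004,"hand": 1},
  {"tx": 0,"ty": -0.014,"tz": 0.194,"wx": 0,"wy": 0,"wz": 0.004,"hand": 1},
  {"tx": 0,"ty": -0.014,"tz": 0.194,"wx": 0,"wy": 0,"wz": 0.004,"hand": 1},
  {"tx": 0,"ty": -0.014,"tz": 0.194,"wx": 0,"wy": 0,"wz": 0.004,"hand": 1},
  {"tx": 0,"ty": -0.014,"tz": 0.194,"wx": 0,"wy": 0,"wz": 0.004,"hand": -1},
  {"tx": 0,"ty": -0.014,"tz": 0.194,"wx": 0,"wy": 0,"wz": 0.004,"hand": -1},
  {"tx": 0,"ty": -0.014,"tz": 0.194,"wx": 0,"wy": 0,"wz": 0.004,"hand": -1},
  {"tx": 0,"ty": -0.014,"tz": 0.194,"wx": 0,"wy": 0,"wz": 0.004,"hand": -1},
  {"tx": 0,"ty": -0.014,"tz": 0.194,"wx": 0,"wy": 0,"wz": 0.004,"hand": -1},
  {"tx": 0,"ty": -0.014,"tz": 0.194,"wx": 0,"wy": 0,"wz": 0.004,"hand": -1},
])

```text
t: 3.08
ee_pos: [0.5575, 0.0879, 0.159]
eef_rot: [[-0.976, -0.219, 0.0], [-0.219, 0.976, 0.001], [-0.001, 0.001, -1.0]]
wrist_force: [-2.0, 3.5, 6.2]
gripper_width: 0.0253
finger_force: 61.4
```

Run:
```python
from h import *
st()
# iron origin target plate (.565,-.1496) yaw -2.55 -> hold point keeps its offset from handle centre
s=manip.sense(); R=np.array(s['eef_rot']); hp=np.array(s['ee_pos'])+.054*R[:,2]
rot=lambda a:np.array([[np.cos(a),-np.sin(a)],[np.sin(a),np.cos(a)]])
off=hp[:2]-(np.array([.556,.088])+.025*rot(np.radians(12.6))[:,0]); print(hp,off)
dth=np.radians(-2.55-12.6); T=np.array([.565,-.1496])+rot(dth)@off; print(T)
Rt=Ro.from_euler('z',dth).as_matrix()@R
go([*T,hp[2]],Rt)
```

```text
{'t': 3.075, 'joints': [0.032, 0.258, 1.861, 0.001, 1.022, -1.76], 'ee_pos': [0.557, 0.088, 0.159], 'wrist_force': [-1.991, 3.484, 6.212], 'gripper_width': 0.025, 'finger_force': 61.372}
[0.55751965 0.08796374 0.10501128] [-0.02287827 -0.00548984]
[ 0.54148211 -0.14891987]
t3.08 d [ 1.688e-01 -5.690e-01 -5.000e-04] w [ 1.000e-04 -1.000e-04  1.683e-01] tcp [0.5575 0.0879 0.159 ] rows 3.8 1.4
```

Call:
apply_moves([
  {"tx": 0.006,"ty": -0.02,"tz": 0,"wx": 0,"wy": 0,"wz": 0.005,"hand": -1},
  {"tx": 0.015,"ty": -0.05,"tz": 0,"wx": 0,"wy": 0,"wz": 0.015,"hand": -1},
  {"tx": 0.027,"ty": -0.09,"tz": 0,"wx": 0,"wy": 0,"wz": 0.027,"hand": -1},
  {"tx": 0.039,"ty": -0.13,"tz": 0,"wx": 0,"wy": 0,"wz": 0.039,"hand": -1},
  {"tx": 0.05,"ty": -0.17,"tz": 0,"wx": 0,"wy": 0,"wz": 0.05,"hand": -1},
  {"tx": 0.062,"ty": -0.21,"tz": 0,"wx": 0,"wy": 0,"wz": 0.062,"hand": -1},
  {"tx": 0.074,"ty": -0.25,"tz": 0,"wx": 0,"wy": 0,"wz": 0.074,"hand": -1},
  {"tx": 0.086,"ty": -0.29,"tz": 0,"wx": 0,"wy": 0,"wz": 0.086,"hand": -1},
  {"tx": 0.098,"ty": -0.33,"tz": 0,"wx": 0,"wy": 0,"wz": 0.098,"hand": -1},
  {"tx": 0.11,"ty": -0.37,"tz": 0,"wx": 0,"wy": 0,"wz": 0.11,"hand": -1},
  {"tx": 0.122,"ty": -0.41,"tz": 0,"wx": 0,"wy": 0,"wz": 0.122,"hand": -1},
  {"tx": 0.134,"ty": -0.45,"tz": 0,"wx": 0,"wy": 0,"wz": 0.134,"hand": -1},
  {"tx": 0.145,"ty": -0.49,"tz": 0,"wx": 0,"wy": 0,"wz": 0.145,"hand": -1},
  {"tx": 0.156,"ty": -0.525,"tz": 0,"wx": 0,"wy": 0,"wz": 0.156,"hand": -1},
  {"tx": 0.164,"ty": -0.55,"tz": 0,"wx": 0,"wy": 0,"wz": 0.164,"hand": -1},
  {"tx": 0.169,"ty": -0.569,"tz": 0,"wx": 0,"wy": 0,"wz": 0.168,"hand": -1},
  {"tx": 0.169,"ty": -0.569,"tz": 0,"wx": 0,"wy": 0,"wz": 0.168,"hand": -1},
  {"tx": 0.169,"ty": -0.569,"tz": 0,"wx": 0,"wy": 0,"wz": 0.168,"hand": -1},
  {"tx": 0.169,"ty": -0.569,"tz": 0,"wx": 0,"wy": 0,"wz": 0.168,"hand": -1},
])

```text
t: 5.45
ee_pos: [0.5423, -0.1482, 0.1592]
eef_rot: [[-0.999, 0.044, 0.003], [0.044, 0.999, 0.003], [-0.002, 0.003, -1.0]]
wrist_force: [1.1, 6.3, 5.5]
gripper_width: 0.0254
finger_force: 62.1
```

Run:
```python
from h import *
st()
im,d,W=cloud('side'); X,Y,Z=W[...,0],W[...,1],W[...,2]
cv2.imwrite('pics/side1.png',im[180:480,150:550])
go([.5415,-.149,.105],orient(-2.55))
```

```text
{'t': 5.45, 'joints': [-0.393, 0.253, 1.867, 0.004, 1.021, -1.922], 'ee_pos': [0.542, -0.148, 0.159], 'wrist_force': [1.113, 6.31, 5.473], 'gripper_width': 0.025, 'finger_force': 62.071}
t5.50 d [ 0.0018 -0.0021  0.0005] w [0.0019 0.0015 0.0001] tcp [ 0.5423 -0.1482  0.1592] rows 0.0 0.0
```

View pics/side1.png

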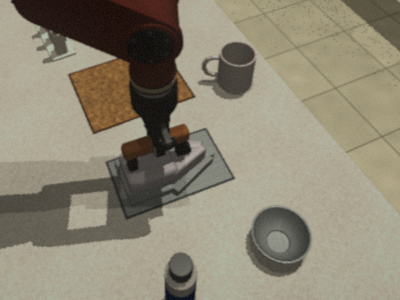

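The iron now sits in the middle of the plate in the side crop, around (165,175), flat and in line with it. I'll release and rise.

Call:
apply_moves([
  {"tx": 0,"ty": 0,"tz": 0,"wx": 0,"wy": 0,"wz": 0,"hand": 1},
  {"tx": 0,"ty": 0,"tz": 0,"wx": 0,"wy": 0,"wz": 0,"hand": 1},
  {"tx": 0,"ty": 0,"tz": 0,"wx": 0,"wy": 0,"wz": 0,"hand": 1},
  {"tx": 0,"ty": 0,"tz": 0,"wx": 0,"wy": 0,"wz": 0,"hand": 1},
  {"tx": 0,"ty": 0,"tz": -0.1,"wx": 0,"wy": 0,"wz": 0,"hand": 1},
  {"tx": 0,"ty": 0,"tz": -0.25,"wx": 0,"wy": 0,"wz": 0,"hand": 1},
  {"tx": 0,"ty": 0,"tz": -0.35,"wx": 0,"wy": 0,"wz": 0,"hand": 1},
  {"tx": 0,"ty": 0,"tz": -0.35,"wx": 0,"wy": 0,"wz": 0,"hand": 1},
])

```text
t: 6.5
ee_pos: [0.5435, -0.1505, 0.3036]
eef_rot: [[-0.999, 0.043, 0.009], [0.043, 0.999, -0.004], [-0.009, -0.004, -1.0]]
wrist_force: [-0.1, -0.0, -0.1]
gripper_width: 0.0853
finger_force: 0.0
```

```bash
cat >> h.py <<'E'
def iron():
    im,d,W=cloud('wrist'); X,Y,Z=W[...,0],W[...,1],W[...,2]
    p=W[(Z>.108)&(Z<.125)&(abs(X-.55)<.15)&(abs(Y+.15)<.12)]; print('iron',len(p))
    if len(p)>50:
        (c,s,a)=cv2.minAreaRect(p[:,:2].astype(np.float32)); a=a if s[0]>s[1] else a-90
        print('handle',c,s,'yaw',a,'iron',np.array(c)+.025*np.array([np.cos(np.radians(a)),np.sin(np.radians(a))]))
    return im
E
python3 - <<'E'
from h import *
st(); iron()
# pre-grasp for brush A (y .265), tilt 45, backed off 80 mm along the tool axis, hold at z .165
R=orient(2.64,45); print(R)
b=np.array([.4585,.2649,.165]); ax=R[:,2]
go(b-.09*ax+[0,0,.03],R,.06)
E
```

```text
{'t': 6.5, 'joints': [-0.395, 0.083, 1.765, -0.0, 1.283, -1.922], 'ee_pos': [0.543, -0.15, 0.304], 'wrist_force': [-0.066, -0.045, -0.064], 'gripper_width': 0.085, 'finger_force': 0.0}
iron 6569
handle (0.5408201813697815, -0.14795659482479095) (0.026004886254668236, 0.12340649962425232) yaw -2.6330184936523438 iron [ 0.56579379 -0.14910506]
[[-0.7063563  -0.04606039  0.7063563 ]
 [-0.03256961  0.99893866  0.03256961]
 [-0.70710678  0.         -0.70710678]]
t6.55 d [ 0.5174  1.0036 -0.0053] w [-0.0234 -0.497  -0.0532] tcp [ 0.5421 -0.1499  0.3005] rows 7.2 4.2
```

The iron is within 1 mm and 0.1° of the target. Next I'll move to the pre-grasp for the first brush, tool tilted 45°.

Call:
apply_moves([
  {"tx": 0.2,"ty": 0.4,"tz": 0,"wx": 0,"wy": 0,"wz": 0,"hand": -0.2},
  {"tx": 0.2,"ty": 0.4,"tz": 0,"wx": 0,"wy": 0,"wz": 0,"hand": -0.2},
  {"tx": 0.517,"ty": 1,"tz": -0.005,"wx": -0.023,"wy": -0.497,"wz": -0.053,"hand": -0.2},
  {"tx": 0.517,"ty": 1,"tz": -0.005,"wx": -0.023,"wy": -0.497,"wz": -0.053,"hand": -0.2},
  {"tx": 0.517,"ty": 1,"tz": -0.005,"wx": -0.023,"wy": -0.497,"wz": -0.053,"hand": -0.2},
  {"tx": 0.517,"ty": 1,"tz": -0.005,"wx": -0.023,"wy": -0.497,"wz": -0.053,"hand": -0.2},
  {"tx": 0.517,"ty": 1,"tz": -0.005,"wx": -0.023,"wy": -0.497,"wz": -0.053,"hand": -0.2},
  {"tx": 0.517,"ty": 1,"tz": -0.005,"wx": -0.023,"wy": -0.497,"wz": -0.053,"hand": -0.2},
  {"tx": 0.517,"ty": 1,"tz": -0.005,"wx": -0.023,"wy": -0.497,"wz": -0.053,"hand": -0.2},
  {"tx": 0.517,"ty": 1,"tz": -0.005,"wx": -0.023,"wy": -0.497,"wz": -0.053,"hand": -0.2},
  {"tx": 0.517,"ty": 1,"tz": -0.005,"wx": -0.023,"wy": -0.497,"wz": -0.053,"hand": -0.2},
])

```text
t: 7.92
ee_pos: [0.3523, 0.2575, 0.2994]
eef_rot: [[-0.71, -0.042, 0.702], [-0.03, 0.999, 0.03], [-0.703, 0.0, -0.711]]
wrist_force: [0.5, 0.3, 1.1]
gripper_width: 0.0341
finger_force: 0.0
```

Run:
```python
from h import *
st(); im,d,W=cloud('wrist'); cv2.imwrite('pics/w2.png',im)
X,Y,Z=W[...,0],W[...,1],W[...,2]
m=(X>.38)&(X<.52)&(Y>.2)&(Y<.42)&(Z>.1)
n,l,s_,ce=cv2.connectedComponentsWithStats(m.astype(np.uint8))
for i in range(1,n):
    p=W[l==i]
    if len(p)<100: continue
    q=p[p[:,2]>.172]; q=q if len(q) else p; print('brush',len(p),q.mean(0),q.min(0),q.max(0),ce[i])
R=orient(2.64,45)
go([.461,.2649,.165],R,.06)
```

```text
{'t': 7.925, 'joints': [0.699, -0.461, 2.359, -0.714, 0.714, -0.489], 'ee_pos': [0.352, 0.258, 0.299], 'wrist_force': [0.494, 0.327, 1.071], 'gripper_width': 0.034, 'finger_force': 0.0}
brush 2884 [0.45498294 0.2640007  0.17818462] [0.44460448 0.25554173 0.17203051] [0.4694937  0.27312788 0.18264364] [328.71740638 188.24861304]
brush 3332 [0.45294769 0.31283415 0.17805923] [0.44261615 0.30494252 0.17203495] [0.46774069 0.32276333 0.18234324] [405.95708283 187.72238896]
brush 3946 [0.45066786 0.36195505 0.17785579] [0.44054537 0.35453816 0.17200686] [0.46456756 0.37228361 0.18267482] [483.81348201 187.16903193]
brush 1667 [0.38797716 0.23731219 0.25930633] [0.38000072 0.22730814 0.24353342] [0.40972537 0.24204918 0.28338401] [265.27894421 332.53809238]
brush 1436 [0.38740742 0.27888358 0.25852194] [0.38000028 0.27481565 0.24358157] [0.40825021 0.28891772 0.28343596] [382.62256267 330.96239554]
t7.97 d [0.0445 0.0066 0.2805] w [-0.0015 -0.0033 -0.0023] tcp [0.3525 0.2574 0.2997] rows 1.8 0.0
```

View pics/w2.png

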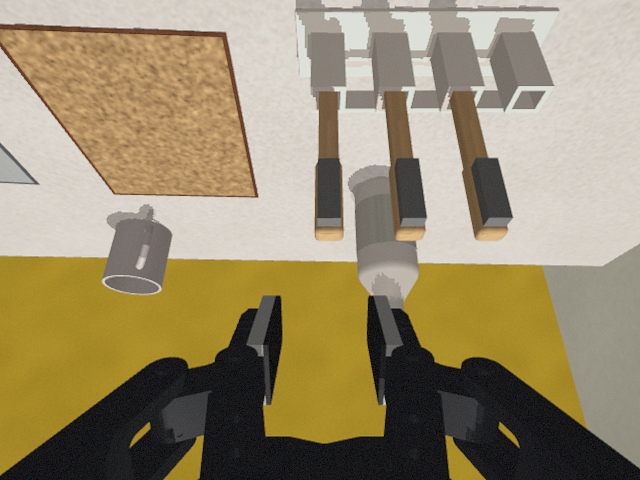

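The wrist view shows three brushes with bristles facing the tool, heads at about (328,190), (406,188) and (484,187). The empty cup is at the right, on the +y side. Now I'll advance and grip brush A at its head.

Call:
apply_moves([
  {"tx": 0.053,"ty": 0.005,"tz": 0.1,"wx": 0,"wy": 0,"wz": 0,"hand": -0.2},
  {"tx": 0.053,"ty": 0.005,"tz": 0.2,"wx": 0,"wy": 0,"wz": 0,"hand": -0.2},
  {"tx": 0.053,"ty": 0.005,"tz": 0.29,"wx": 0,"wy": 0,"wz": 0,"hand": -0.2},
  {"tx": 0.053,"ty": 0.005,"tz": 0.29,"wx": 0,"wy": 0,"wz": 0,"hand": -0.2},
  {"tx": 0.053,"ty": 0.005,"tz": 0.29,"wx": 0,"wy": 0,"wz": 0,"hand": -0.2},
  {"tx": 0.053,"ty": 0.005,"tz": 0.29,"wx": 0,"wy": 0,"wz": 0,"hand": -1},
  {"tx": 0.053,"ty": 0.005,"tz": 0.29,"wx": 0,"wy": 0,"wz": 0,"hand": -1},
  {"tx": 0.053,"ty": 0.005,"tz": 0.29,"wx": 0,"wy": 0,"wz": 0,"hand": -1},
  {"tx": 0.053,"ty": 0.005,"tz": 0.29,"wx": 0,"wy": 0,"wz": 0,"hand": -1},
  {"tx": 0.053,"ty": 0.005,"tz": 0.29,"wx": 0,"wy": 0,"wz": 0,"hand": -1},
])

```text
t: 9.22
ee_pos: [0.419, 0.2649, 0.2046]
eef_rot: [[-0.707, -0.046, 0.705], [-0.031, 0.999, 0.034], [-0.706, 0.002, -0.708]]
wrist_force: [-0.9, -0.9, 5.7]
gripper_width: 0.0166
finger_force: 60.6
```

Run:
```python
from h import *
st(); s=manip.sense(); R=np.array(s['eef_rot']); p=np.array(s['ee_pos']); print(p+.06*R[:,2])
go(p+.06*R[:,2]+[0,0,.09],R,.06)
```

```text
{'t': 9.225, 'joints': [0.594, -0.135, 2.33, -1.027, 0.442, -0.18], 'ee_pos': [0.419, 0.265, 0.205], 'wrist_force': [-0.87, -0.889, 5.716], 'gripper_width': 0.017, 'finger_force': 60.566}
[0.46130574 0.26691077 0.16216617]
t9.22 d [-0.1589  0.0005 -0.1593] w [0. 0. 0.] tcp [0.419  0.2649 0.2046] rows 1.4 0.0
```

Call:
apply_moves([
  {"tx": -0.04,"ty": 0,"tz": -0.04,"wx": 0,"wy": 0,"wz": 0,"hand": -1},
  {"tx": -0.08,"ty": 0,"tz": -0.08,"wx": 0,"wy": 0,"wz": 0,"hand": -1},
  {"tx": -0.12,"ty": 0,"tz": -0.12,"wx": 0,"wy": 0,"wz": 0,"hand": -1},
  {"tx": -0.16,"ty": 0,"tz": -0.16,"wx": 0,"wy": 0,"wz": 0,"hand": -1},
  {"tx": -0.16,"ty": 0,"tz": -0.16,"wx": 0,"wy": 0,"wz": 0,"hand": -1},
  {"tx": -0.16,"ty": 0,"tz": -0.16,"wx": 0,"wy": 0,"wz": 0,"hand": -1},
])

```text
t: 9.98
ee_pos: [0.4178, 0.2638, 0.2919]
eef_rot: [[-0.711, -0.045, 0.702], [-0.032, 0.999, 0.032], [-0.703, 0.001, -0.712]]
wrist_force: [-0.3, 1.1, -0.1]
gripper_width: 0.0167
finger_force: 59.9
```

```bash
cat >> h.py <<'E'
CK=np.array([.5763,.0893])
def lay(dy,z,tilt=-40,off=.06,dx=0.064):
    # brush gripped ~64 mm beyond its middle (towards head, +x)
    go([CK[0]+dx,CK[1]+dy,z],orient(.3,tilt),off)
E
python3 - <<'E'
from h import *
st(); im,d,W=cloud('side'); cv2.imwrite('pics/s2.png',im[60:360,60:460])
lay(-.06,.15); lay(-.06,.04)
E
```

```text
{'t': 9.975, 'joints': [0.593, -0.305, 2.27, -0.708, 0.596, -0.544], 'ee_pos': [0.418, 0.264, 0.292], 'wrist_force': [-0.273, 1.087, -0.07], 'gripper_width': 0.017, 'finger_force': 59.881}
t10.03 d [-0.2781 -0.6144  0.6091] w [0.0013 0.9398 0.0279] tcp [0.4177 0.2636 0.2914] rows 5.8 7.9
t10.03 d [-0.085  -0.6145  0.805 ] w [0.0013 0.9398 0.0279] tcp [0.4177 0.2636 0.2914] rows 6.5 7.9
```

View pics/s2.png

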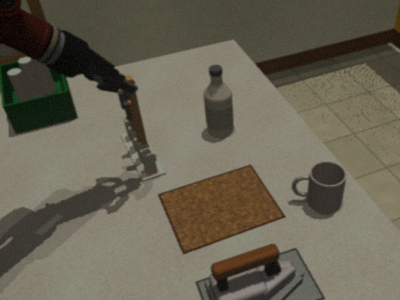

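The brush is out of the caddy and hanging vertically in the grip at about (135,110) in the side crop. Before laying it I'll check the clearance to the mug and its handle.

Run:
```python
from h import *
D=np.load('top0.npz'); W=D['W']; X,Y,Z=W[...,0],W[...,1],W[...,2]
p=W[(X>.66)&(X<.95)&(Y>-.08)&(Y<.14)&(Z>.02)&(Z<.1)]
q=p[p[:,2]>.08]; print('mug rim',q.mean(0),q.min(0),q.max(0)); print('all',p.min(0),p.max(0))
for a in np.arange(.66,.76,.01):
    q=p[(p[:,0]>a)&(p[:,0]<a+.01)]
    if len(q)>3: print(round(a,2),len(q),q.min(0).round(3),q.max(0).round(3))
lay(-.06,.15,-30,dx=.05)
```

```text
mug rim [7.97341056e-01 5.81808313e-04 8.74614867e-02] [ 0.7524561  -0.03815572  0.08012722] [0.83803087 0.03909329 0.09311962]
all [ 0.73022987 -0.03835491  0.02020364] [0.83803087 0.04002542 0.09311962]
0.73 43 [0.73  0.026 0.027] [0.74  0.039 0.075]
0.74 37 [0.74  0.022 0.021] [0.75  0.036 0.078]
0.75 162 [ 0.75 -0.01  0.02] [0.76  0.031 0.092]
t10.03 d [-0.2485 -0.612   0.5589] w [0.0037 0.8287 0.0272] tcp [0.4177 0.2636 0.2914] rows 5.5 7.0
```

Run:
```python
from h import *
lay(-.04,.15,-35,dx=.055)
```

```text
t10.03 d [-0.2619 -0.563   0.582 ] w [0.0025 0.8843 0.0276] tcp [0.4177 0.2636 0.2914] rows 5.4 7.4
```

Call:
apply_moves([
  {"tx": -0.04,"ty": -0.12,"tz": 0.04,"wx": 0,"wy": 0.05,"wz": 0,"hand": -1},
  {"tx": -0.12,"ty": -0.24,"tz": 0.15,"wx": 0,"wy": 0.15,"wz": 0.005,"hand": -1},
  {"tx": -0.2,"ty": -0.36,"tz": 0.28,"wx": 0,"wy": 0.26,"wz": 0.01,"hand": -1},
  {"tx": -0.26,"ty": -0.48,"tz": 0.42,"wx": 0,"wy": 0.37,"wz": 0.02,"hand": -1},
  {"tx": -0.262,"ty": -0.563,"tz": 0.54,"wx": 0,"wy": 0.48,"wz": 0.028,"hand": -1},
  {"tx": -0.262,"ty": -0.563,"tz": 0.582,"wx": 0.002,"wy": 0.59,"wz": 0.028,"hand": -1},
  {"tx": -0.262,"ty": -0.563,"tz": 0.582,"wx": 0.002,"wy": 0.7,"wz": 0.028,"hand": -1},
  {"tx": -0.262,"ty": -0.563,"tz": 0.582,"wx": 0.002,"wy": 0.81,"wz": 0.028,"hand": -1},
  {"tx": -0.262,"ty": -0.563,"tz": 0.582,"wx": 0.002,"wy": 0.884,"wz": 0.028,"hand": -1},
  {"tx": -0.262,"ty": -0.563,"tz": 0.582,"wx": 0.002,"wy": 0.884,"wz": 0.028,"hand": -1},
  {"tx": -0.262,"ty": -0.563,"tz": 0.582,"wx": 0.002,"wy": 0.884,"wz": 0.028,"hand": -1},
])

```text
t: 11.4
ee_pos: [0.6664, 0.0502, 0.2005]
eef_rot: [[-0.821, -0.005, -0.571], [-0.005, 1.0, -0.001], [0.571, 0.002, -0.821]]
wrist_force: [0.2, -1.2, 0.1]
gripper_width: 0.0159
finger_force: 59.9
```

Run:
```python
from h import *
st(); im,d,W=cloud('side'); cv2.imwrite('pics/s3.png',im[100:400,150:550])
lay(-.04,.042,-35,dx=.055)
X,Y,Z=W[...,0],W[...,1],W[...,2]
hsv=cv2.cvtColor(im,cv2.COLOR_BGR2HSV)
p=W[(X>.4)&(X<.72)&(abs(Y-.049)<.03)&(Z>.03)&(Z<.2)&(hsv[...,1]>80)]
for a in np.arange(.44,.64,.03):
    q=p[(p[:,0]>a)&(p[:,0]<a+.03)]
    if len(q): print(round(a,2),len(q),q.mean(0).round(3),q.max(0).round(3))
```

```text
{'t': 11.4, 'joints': [-0.024, 0.706, 1.216, -0.016, 1.827, -1.6], 'ee_pos': [0.666, 0.05, 0.201], 'wrist_force': [0.155, -1.217, 0.054], 'gripper_width': 0.016, 'finger_force': 59.872}
t11.45 d [-0.1557 -0.0025  0.2276] w [0.0012 0.0026 0.0006] tcp [0.6665 0.0502 0.2015] rows 1.8 0.0
0.47 98 [0.49  0.044 0.125] [0.5   0.056 0.132]
0.5 133 [0.515 0.044 0.13 ] [0.53  0.056 0.138]
0.53 133 [0.545 0.044 0.135] [0.56  0.055 0.143]
0.56 134 [0.575 0.044 0.14 ] [0.59  0.056 0.148]
0.59 104 [0.603 0.042 0.145] [0.62  0.054 0.154]
0.62 35 [0.638 0.039 0.165] [0.649 0.064 0.196]
```

View pics/s3.png

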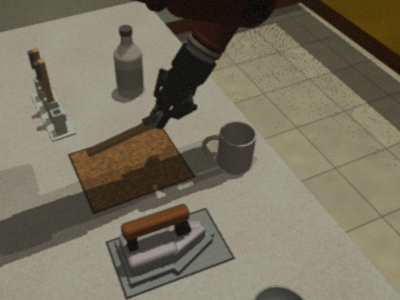

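The brush is held about 10° from horizontal, foot at (90,152) and head at (155,120) in the crop, over the cork. I'll lower it, release, and rise.

Call:
apply_moves([
  {"tx": -0.05,"ty": 0,"tz": 0.075,"wx": 0,"wy": 0,"wz": 0,"hand": -1},
  {"tx": -0.1,"ty": 0,"tz": 0.15,"wx": 0,"wy": 0,"wz": 0,"hand": -1},
  {"tx": -0.135,"ty": 0,"tz": 0.2,"wx": 0,"wy": 0,"wz": 0,"hand": -1},
  {"tx": -0.156,"ty": 0,"tz": 0.23,"wx": 0,"wy": 0,"wz": 0,"hand": -1},
  {"tx": -0.156,"ty": 0,"tz": 0.23,"wx": 0,"wy": 0,"wz": 0,"hand": -1},
  {"tx": -0.156,"ty": 0,"tz": 0.23,"wx": 0,"wy": 0,"wz": 0,"hand": 0},
  {"tx": -0.156,"ty": 0,"tz": 0.23,"wx": 0,"wy": 0,"wz": 0,"hand": 0},
  {"tx": -0.156,"ty": 0,"tz": 0.23,"wx": 0,"wy": 0,"wz": 0,"hand": 0},
  {"tx": -0.156,"ty": 0,"tz": 0.23,"wx": 0,"wy": 0,"wz": 0,"hand": 0},
  {"tx": -0.156,"ty": 0,"tz": 0.15,"wx": 0,"wy": 0,"wz": 0,"hand": 0},
  {"tx": -0.05,"ty": 0,"tz": 0,"wx": 0,"wy": 0,"wz": 0,"hand": 0},
  {"tx": 0.05,"ty": 0,"tz": -0.1,"wx": 0,"wy": 0,"wz": 0,"hand": 0},
  {"tx": 0.1,"ty": 0,"tz": -0.2,"wx": 0,"wy": 0,"wz": 0,"hand": 0},
  {"tx": 0.1,"ty": 0,"tz": -0.2,"wx": 0,"wy": 0,"wz": 0,"hand": 0},
])

```text
t: 13.2
ee_pos: [0.6821, 0.05, 0.2975]
eef_rot: [[-0.828, -0.005, -0.561], [-0.005, 1.0, -0.001], [0.561, 0.002, -0.828]]
wrist_force: [0.7, 0.0, -0.5]
gripper_width: 0.0425
finger_force: 0.0
```

```bash
cat >> h.py <<'E'
def lying(n='side'):
    im,d,W=cloud(n); X,Y,Z=W[...,0],W[...,1],W[...,2]
    m=(abs(X-CK[0])<.14)&(abs(Y-CK[1])<.13)&(Z>.0055)&(Z<.04)
    k,l,s_,ce=cv2.connectedComponentsWithStats(m.astype(np.uint8))
    for i in range(1,k):
        p=W[l==i]
        if len(p)<60: continue
        c,s,a=cv2.minAreaRect(p[:,:2].astype(np.float32)); a=a if s[0]>s[1] else a-90
        print('lying',len(p),'c-cork',(np.array(c)-CK).round(4),np.round(s,3),'yaw',round(a,1),'zmax',p[:,2].max().round(3),'x',p[:,0].min().round(3),p[:,0].max().round(3))
    return im
E
python3 - <<'E'
from h import *
st(); im=lying('side'); cv2.imwrite('pics/s4.png',im[100:400,150:550])
R=orient(2.64,40); b=np.array([.461,.3135,.160])
go(b-.09*R[:,2]+[0,0,.03],R,.06)
E
```

```text
{'t': 13.2, 'joints': [-0.024, 0.65, 1.113, -0.016, 1.974, -1.602], 'ee_pos': [0.682, 0.05, 0.298], 'wrist_force': [0.74, 0.038, -0.508], 'gripper_width': 0.042, 'finger_force': 0.0}
lying 596 c-cork [-0.0093 -0.0425] [0.173 0.019] yaw 0.5 zmax 0.026 x 0.48 0.654
t13.25 d [0.6646 0.6516 0.4233] w [ 1.000e-04 -8.267e-01 -2.820e-02] tcp [0.681  0.05   0.2938] rows 6.5 7.0
```

View pics/s4.png

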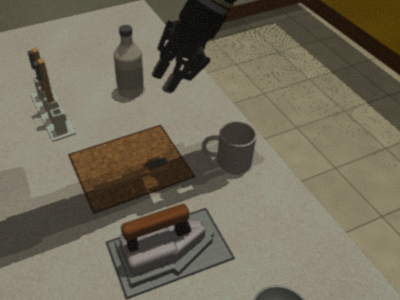

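Brush A lies flat on the cork, 9 mm short of the centre along x and at −42 mm in y, yaw 0.5°. Now to brush B.

Call:
apply_moves([
  {"tx": 0.12,"ty": 0.12,"tz": 0,"wx": 0,"wy": -0.1,"wz": 0,"hand": -0.2},
  {"tx": 0.24,"ty": 0.24,"tz": 0.05,"wx": 0,"wy": -0.21,"wz": 0,"hand": -0.2},
  {"tx": 0.36,"ty": 0.36,"tz": 0.14,"wx": 0,"wy": -0.32,"wz": -0.01,"hand": -0.2},
  {"tx": 0.48,"ty": 0.48,"tz": 0.24,"wx": 0,"wy": -0.43,"wz": -0.02,"hand": -0.2},
  {"tx": 0.59,"ty": 0.58,"tz": 0.34,"wx": 0,"wy": -0.54,"wz": -0.028,"hand": -0.2},
  {"tx": 0.665,"ty": 0.652,"tz": 0.423,"wx": 0,"wy": -0.65,"wz": -0.028,"hand": -0.2},
  {"tx": 0.665,"ty": 0.652,"tz": 0.423,"wx": 0,"wy": -0.76,"wz": -0.028,"hand": -0.2},
  {"tx": 0.665,"ty": 0.652,"tz": 0.423,"wx": 0,"wy": -0.827,"wz": -0.028,"hand": -0.2},
  {"tx": 0.665,"ty": 0.652,"tz": 0.423,"wx": 0,"wy": -0.827,"wz": -0.028,"hand": -0.2},
  {"tx": 0.665,"ty": 0.652,"tz": 0.423,"wx": 0,"wy": -0.827,"wz": -0.028,"hand": -0.2},
])

```text
t: 14.5
ee_pos: [0.3637, 0.309, 0.3031]
eef_rot: [[-0.771, -0.045, 0.635], [-0.035, 0.999, 0.028], [-0.636, -0.0, -0.772]]
wrist_force: [-0.0, 0.1, 0.2]
gripper_width: 0.0343
finger_force: 0.0
```

Run:
```python
from h import *
st()
R=orient(2.64,40); b=np.array([.461,.3145,.160])
go(b,R,.06)
```

```text
{'t': 14.5, 'joints': [0.76, -0.312, 2.225, -0.635, 0.78, -0.498], 'ee_pos': [0.364, 0.309, 0.303], 'wrist_force': [-0.002, 0.058, 0.206], 'gripper_width': 0.034, 'finger_force': 0.0}
t14.50 d [0.0409 0.0028 0.281 ] w [-0.0005 -0.0056 -0.0003] tcp [0.3637 0.309  0.3031] rows 1.8 0.0
```

Call:
apply_moves([
  {"tx": 0.041,"ty": 0.003,"tz": 0.1,"wx": 0,"wy": 0,"wz": 0,"hand": -0.2},
  {"tx": 0.041,"ty": 0.003,"tz": 0.2,"wx": 0,"wy": 0,"wz": 0,"hand": -0.2},
  {"tx": 0.041,"ty": 0.003,"tz": 0.281,"wx": 0,"wy": 0,"wz": 0,"hand": -0.2},
  {"tx": 0.041,"ty": 0.003,"tz": 0.281,"wx": 0,"wy": 0,"wz": 0,"hand": -0.2},
  {"tx": 0.041,"ty": 0.003,"tz": 0.281,"wx": 0,"wy": 0,"wz": 0,"hand": -0.2},
  {"tx": 0.041,"ty": 0.003,"tz": 0.281,"wx": 0,"wy": 0,"wz": 0,"hand": -1},
  {"tx": 0.041,"ty": 0.003,"tz": 0.281,"wx": 0,"wy": 0,"wz": 0,"hand": -1},
  {"tx": 0.041,"ty": 0.003,"tz": 0.281,"wx": 0,"wy": 0,"wz": 0,"hand": -1},
  {"tx": 0.041,"ty": 0.003,"tz": 0.281,"wx": 0,"wy": 0,"wz": 0,"hand": -1},
  {"tx": 0.041,"ty": 0.003,"tz": 0.281,"wx": 0,"wy": 0,"wz": 0,"hand": -1},
])

```text
t: 15.75
ee_pos: [0.4231, 0.3139, 0.2083]
eef_rot: [[-0.768, -0.047, 0.639], [-0.035, 0.999, 0.031], [-0.64, 0.002, -0.768]]
wrist_force: [-0.9, -0.5, 5.3]
gripper_width: 0.0168
finger_force: 60.5
```

Run:
```python
from h import *
st(); s=manip.sense(); R=np.array(s['eef_rot']); p=np.array(s['ee_pos']); print(p+.06*R[:,2])
go(p+.06*R[:,2]+[0,0,.09],R,.06)
```

```text
{'t': 15.75, 'joints': [0.669, -0.051, 2.213, -0.819, 0.534, -0.322], 'ee_pos': [0.423, 0.314, 0.208], 'wrist_force': [-0.9, -0.491, 5.32], 'gripper_width': 0.017, 'finger_force': 60.549}
[0.46147392 0.31574195 0.16220063]
t15.75 d [-0.144   0.0004 -0.1729] w [0. 0. 0.] tcp [0.4231 0.3139 0.2083] rows 1.4 0.0
```

Call:
apply_moves([
  {"tx": -0.036,"ty": 0,"tz": -0.043,"wx": 0,"wy": 0,"wz": 0,"hand": -1},
  {"tx": -0.072,"ty": 0,"tz": -0.086,"wx": 0,"wy": 0,"wz": 0,"hand": -1},
  {"tx": -0.108,"ty": 0,"tz": -0.13,"wx": 0,"wy": 0,"wz": 0,"hand": -1},
  {"tx": -0.144,"ty": 0,"tz": -0.173,"wx": 0,"wy": 0,"wz": 0,"hand": -1},
  {"tx": -0.144,"ty": 0,"tz": -0.173,"wx": 0,"wy": 0,"wz": 0,"hand": -1},
  {"tx": -0.144,"ty": 0,"tz": -0.173,"wx": 0,"wy": 0,"wz": 0,"hand": -1},
])

```text
t: 16.5
ee_pos: [0.4219, 0.3127, 0.2951]
eef_rot: [[-0.771, -0.045, 0.635], [-0.035, 0.999, 0.029], [-0.636, -0.0, -0.772]]
wrist_force: [0.7, -0.1, -1.2]
gripper_width: 0.0172
finger_force: 59.8
```

Run:
```python
from h import *
st(); lay(.012,.15,-40,dx=.062)
```

```text
{'t': 16.5, 'joints': [0.669, -0.197, 2.152, -0.619, 0.695, -0.564], 'ee_pos': [0.422, 0.313, 0.295], 'wrist_force': [0.701, -0.103, -1.19], 'gripper_width': 0.017, 'finger_force': 59.775}
t16.50 d [-0.3152 -0.5562  0.5811] w [-4.000e-04  8.832e-01  2.780e-02] tcp [0.4219 0.3127 0.2951] rows 5.5 7.4
```

Call:
apply_moves([
  {"tx": -0.04,"ty": -0.12,"tz": 0.02,"wx": 0,"wy": 0.05,"wz": 0,"hand": -1},
  {"tx": -0.12,"ty": -0.24,"tz": 0.12,"wx": 0,"wy": 0.15,"wz": 0.005,"hand": -1},
  {"tx": -0.21,"ty": -0.36,"tz": 0.25,"wx": 0,"wy": 0.26,"wz": 0.01,"hand": -1},
  {"tx": -0.29,"ty": -0.48,"tz": 0.39,"wx": 0,"wy": 0.37,"wz": 0.02,"hand": -1},
  {"tx": -0.315,"ty": -0.556,"tz": 0.52,"wx": 0,"wy": 0.48,"wz": 0.028,"hand": -1},
  {"tx": -0.315,"ty": -0.556,"tz": 0.581,"wx": 0,"wy": 0.59,"wz": 0.028,"hand": -1},
  {"tx": -0.315,"ty": -0.556,"tz": 0.581,"wx": 0,"wy": 0.7,"wz": 0.028,"hand": -1},
  {"tx": -0.315,"ty": -0.556,"tz": 0.581,"wx": 0,"wy": 0.81,"wz": 0.028,"hand": -1},
  {"tx": -0.315,"ty": -0.556,"tz": 0.581,"wx": 0,"wy": 0.884,"wz": 0.028,"hand": -1},
  {"tx": -0.315,"ty": -0.556,"tz": 0.581,"wx": 0,"wy": 0.884,"wz": 0.028,"hand": -1},
  {"tx": -0.315,"ty": -0.556,"tz": 0.581,"wx": 0,"wy": 0.884,"wz": 0.028,"hand": -1},
])

```text
t: 17.88
ee_pos: [0.6773, 0.1023, 0.1968]
eef_rot: [[-0.767, -0.005, -0.642], [-0.004, 1.0, -0.003], [0.642, 0.0, -0.767]]
wrist_force: [0.1, 0.3, -0.2]
gripper_width: 0.017
finger_force: 59.8
```

```bash
cat >> h.py <<'E'
def held(y):
    im,d,W=cloud('side'); X,Y,Z=W[...,0],W[...,1],W[...,2]
    hsv=cv2.cvtColor(im,cv2.COLOR_BGR2HSV)
    p=W[(X>.4)&(X<.72)&(abs(Y-y)<.03)&(Z>.04)&(Z<.2)&(hsv[...,1]>80)]
    if len(p)==0: print('nothing'); return im
    print('held xmin',p[:,0].min())
    for a in np.arange(.44,.64,.04):
        q=p[(p[:,0]>a)&(p[:,0]<a+.04)]
        if len(q): print(round(a,2),len(q),q.mean(0).round(3),q.max(0).round(3))
    return im
E
python3 - <<'E'
from h import *
st(); held(.101); lay(.012,.04,-40,dx=.062)
E
```

```text
{'t': 17.875, 'joints': [0.04, 0.789, 1.114, 0.024, 1.935, -1.536], 'ee_pos': [0.677, 0.102, 0.197], 'wrist_force': [0.053, 0.278, -0.157], 'gripper_width': 0.017, 'finger_force': 59.828}
held xmin 0.48551926746308705
0.48 126 [0.503 0.096 0.129] [0.519 0.105 0.136]
0.52 152 [0.54  0.096 0.136] [0.56  0.107 0.144]
0.56 145 [0.58  0.096 0.143] [0.6   0.105 0.151]
0.6 83 [0.613 0.094 0.149] [0.64  0.107 0.162]
t17.93 d [-0.1783 -0.0023  0.2156] w [0.     0.0013 0.0002] tcp [0.6774 0.1024 0.1979] rows 1.8 0.0
```

Call:
apply_moves([
  {"tx": -0.06,"ty": 0,"tz": 0.07,"wx": 0,"wy": 0,"wz": 0,"hand": -1},
  {"tx": -0.12,"ty": 0,"tz": 0.14,"wx": 0,"wy": 0,"wz": 0,"hand": -1},
  {"tx": -0.155,"ty": 0,"tz": 0.19,"wx": 0,"wy": 0,"wz": 0,"hand": -1},
  {"tx": -0.178,"ty": 0,"tz": 0.216,"wx": 0,"wy": 0,"wz": 0,"hand": -1},
  {"tx": -0.178,"ty": 0,"tz": 0.216,"wx": 0,"wy": 0,"wz": 0,"hand": -1},
  {"tx": -0.178,"ty": 0,"tz": 0.216,"wx": 0,"wy": 0,"wz": 0,"hand": -0.1},
  {"tx": -0.178,"ty": 0,"tz": 0.216,"wx": 0,"wy": 0,"wz": 0,"hand": -0.1},
  {"tx": -0.178,"ty": 0,"tz": 0.216,"wx": 0,"wy": 0,"wz": 0,"hand": -0.1},
  {"tx": -0.178,"ty": 0,"tz": 0.216,"wx": 0,"wy": 0,"wz": 0,"hand": -0.1},
  {"tx": -0.178,"ty": 0,"tz": 0.14,"wx": 0,"wy": 0,"wz": 0,"hand": -0.1},
  {"tx": -0.05,"ty": 0,"tz": 0,"wx": 0,"wy": 0,"wz": 0,"hand": -0.1},
  {"tx": 0.05,"ty": 0,"tz": -0.1,"wx": 0,"wy": 0,"wz": 0,"hand": -0.1},
  {"tx": 0.1,"ty": 0,"tz": -0.2,"wx": 0,"wy": 0,"wz": 0,"hand": -0.1},
  {"tx": 0.1,"ty": 0,"tz": -0.2,"wx": 0,"wy": 0,"wz": 0,"hand": -0.1},
])

```text
t: 19.68
ee_pos: [0.7009, 0.1024, 0.2928]
eef_rot: [[-0.775, -0.005, -0.632], [-0.005, 1.0, -0.003], [0.632, 0.001, -0.775]]
wrist_force: [0.1, 0.1, -0.1]
gripper_width: 0.0383
finger_force: 0.0
```

Run:
```python
from h import *
st(); lying()
R=orient(2.64,40); b=np.array([.459,.3635,.160])
go(b-.09*R[:,2]+[0,0,.03],R,.06)
```

```text
{'t': 19.675, 'joints': [0.039, 0.754, 0.984, 0.025, 2.088, -1.533], 'ee_pos': [0.701, 0.102, 0.293], 'wrist_force': [0.067, 0.108, -0.146], 'gripper_width': 0.038, 'finger_force': 0.0}
lying 550 c-cork [-0.002   0.0105] [0.174 0.021] yaw 0.8 zmax 0.026 x 0.487 0.662
lying 594 c-cork [-0.0091 -0.0427] [0.173 0.02 ] yaw 1.3 zmax 0.025 x 0.48 0.654
t19.73 d [0.6728 0.6461 0.5036] w [ 4.000e-04 -8.834e-01 -2.810e-02] tcp [0.6998 0.1024 0.2889] rows 6.8 7.4
```

Brush B is also flat. Now brush C.

Call:
apply_moves([
  {"tx": 0.12,"ty": 0.12,"tz": 0,"wx": 0,"wy": -0.1,"wz": 0,"hand": -0.2},
  {"tx": 0.24,"ty": 0.24,"tz": 0.07,"wx": 0,"wy": -0.21,"wz": 0,"hand": -0.2},
  {"tx": 0.36,"ty": 0.36,"tz": 0.17,"wx": 0,"wy": -0.32,"wz": -0.01,"hand": -0.2},
  {"tx": 0.48,"ty": 0.48,"tz": 0.28,"wx": 0,"wy": -0.43,"wz": -0.02,"hand": -0.2},
  {"tx": 0.59,"ty": 0.58,"tz": 0.4,"wx": 0,"wy": -0.54,"wz": -0.028,"hand": -0.2},
  {"tx": 0.673,"ty": 0.646,"tz": 0.5,"wx": 0,"wy": -0.65,"wz": -0.028,"hand": -0.2},
  {"tx": 0.673,"ty": 0.646,"tz": 0.503,"wx": 0,"wy": -0.76,"wz": -0.028,"hand": -0.2},
  {"tx": 0.673,"ty": 0.646,"tz": 0.503,"wx": 0,"wy": -0.883,"wz": -0.028,"hand": -0.2},
  {"tx": 0.673,"ty": 0.646,"tz": 0.503,"wx": 0,"wy": -0.883,"wz": -0.028,"hand": -0.2},
  {"tx": 0.673,"ty": 0.646,"tz": 0.503,"wx": 0,"wy": -0.883,"wz": -0.028,"hand": -0.2},
  {"tx": 0.673,"ty": 0.646,"tz": 0.503,"wx": 0,"wy": -0.883,"wz": -0.028,"hand": -0.2},
])

```text
t: 21.1
ee_pos: [0.3632, 0.3588, 0.3043]
eef_rot: [[-0.771, -0.043, 0.635], [-0.033, 0.999, 0.028], [-0.636, 0.001, -0.772]]
wrist_force: [0.8, 0.2, 0.8]
gripper_width: 0.0341
finger_force: 0.0
```

Run:
```python
from h import *
st()
R=orient(2.64,40); go([.459,.364,.160],R,.06)
```

```text
{'t': 21.1, 'joints': [0.851, -0.204, 2.139, -0.683, 0.814, -0.382], 'ee_pos': [0.363, 0.359, 0.304], 'wrist_force': [0.767, 0.182, 0.783], 'gripper_width': 0.034, 'finger_force': 0.0}
t21.10 d [0.0457 0.0021 0.281 ] w [-0.0006 -0.0056 -0.0019] tcp [0.3632 0.3588 0.3043] rows 1.8 0.0
```

Call:
apply_moves([
  {"tx": 0.045,"ty": 0.002,"tz": 0.1,"wx": 0,"wy": 0,"wz": 0,"hand": -0.2},
  {"tx": 0.045,"ty": 0.002,"tz": 0.2,"wx": 0,"wy": 0,"wz": 0,"hand": -0.2},
  {"tx": 0.045,"ty": 0.002,"tz": 0.281,"wx": 0,"wy": 0,"wz": 0,"hand": -0.2},
  {"tx": 0.045,"ty": 0.002,"tz": 0.281,"wx": 0,"wy": 0,"wz": 0,"hand": -0.2},
  {"tx": 0.045,"ty": 0.002,"tz": 0.281,"wx": 0,"wy": 0,"wz": 0,"hand": -0.2},
  {"tx": 0.045,"ty": 0.002,"tz": 0.281,"wx": 0,"wy": 0,"wz": 0,"hand": -1},
  {"tx": 0.045,"ty": 0.002,"tz": 0.281,"wx": 0,"wy": 0,"wz": 0,"hand": -1},
  {"tx": 0.045,"ty": 0.002,"tz": 0.281,"wx": 0,"wy": 0,"wz": 0,"hand": -1},
  {"tx": 0.045,"ty": 0.002,"tz": 0.281,"wx": 0,"wy": 0,"wz": 0,"hand": -1},
  {"tx": 0.045,"ty": 0.002,"tz": 0.281,"wx": 0,"wy": 0,"wz": 0,"hand": -1},
  {"tx": 0.009,"ty": 0.002,"tz": 0.238,"wx": 0,"wy": 0,"wz": 0,"hand": -1},
  {"tx": -0.027,"ty": 0.002,"tz": 0.195,"wx": 0,"wy": 0,"wz": 0,"hand": -1},
  {"tx": -0.063,"ty": 0.002,"tz": 0.151,"wx": 0,"wy": 0,"wz": 0,"hand": -1},
  {"tx": -0.099,"ty": 0.002,"tz": 0.108,"wx": 0,"wy": 0,"wz": 0,"hand": -1},
  {"tx": -0.099,"ty": 0.002,"tz": 0.108,"wx": 0,"wy": 0,"wz": 0,"hand": -1},
  {"tx": -0.099,"ty": 0.002,"tz": 0.108,"wx": 0,"wy": 0,"wz": 0,"hand": -1},
])

```text
t: 23.1
ee_pos: [0.4188, 0.3619, 0.2939]
eef_rot: [[-0.772, -0.045, 0.634], [-0.036, 0.999, 0.028], [-0.635, -0.001, -0.773]]
wrist_force: [0.3, -0.6, -0.9]
gripper_width: 0.0166
finger_force: 59.8
```

Run:
```python
from h import *
st(); lay(.066,.15,-40,dx=.062)
```

```text
{'t': 23.1, 'joints': [0.761, -0.106, 2.076, -0.67, 0.735, -0.448], 'ee_pos': [0.419, 0.362, 0.294], 'wrist_force': [0.27, -0.639, -0.874], 'gripper_width': 0.017, 'finger_force': 59.813}
t23.10 d [-0.3241 -0.5446  0.5837] w [-6.000e-04  8.823e-01  2.780e-02] tcp [0.4188 0.3619 0.2939] rows 5.5 7.4
```

Call:
apply_moves([
  {"tx": -0.04,"ty": -0.12,"tz": 0.02,"wx": 0,"wy": 0.05,"wz": 0,"hand": -1},
  {"tx": -0.12,"ty": -0.24,"tz": 0.12,"wx": 0,"wy": 0.15,"wz": 0.005,"hand": -1},
  {"tx": -0.21,"ty": -0.36,"tz": 0.25,"wx": 0,"wy": 0.26,"wz": 0.01,"hand": -1},
  {"tx": -0.29,"ty": -0.47,"tz": 0.39,"wx": 0,"wy": 0.37,"wz": 0.02,"hand": -1},
  {"tx": -0.324,"ty": -0.545,"tz": 0.52,"wx": 0,"wy": 0.48,"wz": 0.028,"hand": -1},
  {"tx": -0.324,"ty": -0.545,"tz": 0.584,"wx": 0,"wy": 0.59,"wz": 0.028,"hand": -1},
  {"tx": -0.324,"ty": -0.545,"tz": 0.584,"wx": 0,"wy": 0.7,"wz": 0.028,"hand": -1},
  {"tx": -0.324,"ty": -0.545,"tz": 0.584,"wx": 0,"wy": 0.81,"wz": 0.028,"hand": -1},
  {"tx": -0.324,"ty": -0.545,"tz": 0.584,"wx": 0,"wy": 0.882,"wz": 0.028,"hand": -1},
  {"tx": -0.324,"ty": -0.545,"tz": 0.584,"wx": 0,"wy": 0.882,"wz": 0.028,"hand": -1},
  {"tx": -0.324,"ty": -0.545,"tz": 0.584,"wx": 0,"wy": 0.882,"wz": 0.028,"hand": -1},
])

```text
t: 24.48
ee_pos: [0.6774, 0.1562, 0.1967]
eef_rot: [[-0.768, -0.005, -0.641], [-0.004, 1.0, -0.003], [0.641, 0.0, -0.768]]
wrist_force: [0.4, 0.7, -0.3]
gripper_width: 0.0171
finger_force: 59.8
```

Run:
```python
from h import *
st(); held(.155); lay(.066,.04,-40,dx=.062)
```

```text
{'t': 24.475, 'joints': [0.104, 0.806, 1.085, 0.068, 1.942, -1.47], 'ee_pos': [0.677, 0.156, 0.197], 'wrist_force': [0.395, 0.746, -0.275], 'gripper_width': 0.017, 'finger_force': 59.802}
held xmin 0.4870992489021791
0.48 120 [0.504 0.15  0.127] [0.519 0.16  0.134]
0.52 146 [0.54  0.15  0.134] [0.56  0.162 0.141]
0.56 146 [0.581 0.151 0.141] [0.6   0.161 0.149]
0.6 81 [0.612 0.148 0.147] [0.635 0.163 0.158]
t24.52 d [-0.1776 -0.002   0.2157] w [0.     0.0022 0.0002] tcp [0.6775 0.1563 0.1977] rows 1.8 0.0
```

Call:
apply_moves([
  {"tx": -0.06,"ty": 0,"tz": 0.07,"wx": 0,"wy": 0,"wz": 0,"hand": -1},
  {"tx": -0.12,"ty": 0,"tz": 0.14,"wx": 0,"wy": 0,"wz": 0,"hand": -1},
  {"tx": -0.155,"ty": 0,"tz": 0.19,"wx": 0,"wy": 0,"wz": 0,"hand": -1},
  {"tx": -0.177,"ty": 0,"tz": 0.215,"wx": 0,"wy": 0,"wz": 0,"hand": -1},
  {"tx": -0.177,"ty": 0,"tz": 0.215,"wx": 0,"wy": 0,"wz": 0,"hand": -1},
  {"tx": -0.177,"ty": 0,"tz": 0.215,"wx": 0,"wy": 0,"wz": 0,"hand": -0.1},
  {"tx": -0.177,"ty": 0,"tz": 0.215,"wx": 0,"wy": 0,"wz": 0,"hand": -0.1},
  {"tx": -0.177,"ty": 0,"tz": 0.215,"wx": 0,"wy": 0,"wz": 0,"hand": -0.1},
  {"tx": -0.177,"ty": 0,"tz": 0.215,"wx": 0,"wy": 0,"wz": 0,"hand": -0.1},
  {"tx": -0.177,"ty": 0,"tz": 0.14,"wx": 0,"wy": 0,"wz": 0,"hand": -0.1},
  {"tx": -0.05,"ty": 0,"tz": 0,"wx": 0,"wy": 0,"wz": 0,"hand": -0.1},
  {"tx": 0.05,"ty": 0,"tz": -0.1,"wx": 0,"wy": 0,"wz": 0,"hand": -0.1},
  {"tx": 0.1,"ty": 0,"tz": -0.2,"wx": 0,"wy": 0,"wz": 0,"hand": -0.1},
  {"tx": 0.1,"ty": 0,"tz": -0.2,"wx": 0,"wy": 0,"wz": 0,"hand": -0.1},
])

```text
t: 26.28
ee_pos: [0.7008, 0.1564, 0.2927]
eef_rot: [[-0.776, -0.005, -0.631], [-0.005, 1.0, -0.002], [0.631, 0.002, -0.776]]
wrist_force: [0.1, -0.6, 0.5]
gripper_width: 0.0384
finger_force: 0.0
```

Run:
```python
from h import *
st(); lying()
go([.56,-.12,.25],orient(0,0))
go([.4813,-.3712,.25],orient(-30,0))
im,d,W=cloud('top'); X,Y,Z=W[...,0],W[...,1],W[...,2]
p=W[(Z>.14)&(Z<.16)&(abs(X-.48)<.08)&(abs(Y+.37)<.08)]; print('cap',len(p),cv2.minAreaRect(p[:,:2].astype(np.float32)) if len(p) else 0)
```

```text
{'t': 26.275, 'joints': [0.102, 0.773, 0.954, 0.072, 2.094, -1.461], 'ee_pos': [0.701, 0.156, 0.293], 'wrist_force': [0.055, -0.639, 0.469], 'gripper_width': 0.038, 'finger_force': 0.0}
lying 515 c-cork [-0.0012  0.0645] [0.02  0.173] yaw -0.1 zmax 0.026 x 0.489 0.661
lying 553 c-cork [-0.0021  0.0091] [0.175 0.021] yaw 0.5 zmax 0.026 x 0.487 0.662
lying 592 c-cork [-0.0092 -0.0422] [0.173 0.021] yaw 0.2 zmax 0.026 x 0.481 0.654
t26.32 d [ 0.2974 -0.6888  0.1942] w [-4.000e-04 -4.381e-01  3.500e-03] tcp [0.6998 0.1563 0.2888] rows 5.0 3.7
t26.32 d [ 0.4524 -1.3158  0.3206] w [-0.1151 -0.4279  0.3234] tcp [0.6998 0.1563 0.2888] rows 9.1 4.6
cap 281 ((0.4815065264701843, -0.37169843912124634), (0.03144633024930954, 0.032108157873153687), 16.129629135131836)
```

All three brushes are down and parallel. On the way to the can I'll stop over the iron and check it.

Call:
apply_moves([
  {"tx": 0.297,"ty": -0.689,"tz": 0.194,"wx": 0,"wy": -0.438,"wz": 0.003,"hand": 1},
  {"tx": 0.297,"ty": -0.689,"tz": 0.194,"wx": 0,"wy": -0.438,"wz": 0.003,"hand": 1},
  {"tx": 0.297,"ty": -0.689,"tz": 0.194,"wx": 0,"wy": -0.438,"wz": 0.003,"hand": 1},
  {"tx": 0.297,"ty": -0.689,"tz": 0.194,"wx": 0,"wy": -0.438,"wz": 0.003,"hand": 1},
  {"tx": 0.297,"ty": -0.689,"tz": 0.194,"wx": 0,"wy": -0.438,"wz": 0.003,"hand": 1},
  {"tx": 0.297,"ty": -0.689,"tz": 0.194,"wx": 0,"wy": -0.438,"wz": 0.003,"hand": 1},
  {"tx": 0.297,"ty": -0.689,"tz": 0.194,"wx": 0,"wy": -0.438,"wz": 0.003,"hand": 1},
])

```text
t: 27.25
ee_pos: [0.5583, -0.1198, 0.2992]
eef_rot: [[-1.0, -0.0, -0.011], [-0.0, 1.0, 0.001], [0.011, 0.001, -1.0]]
wrist_force: [0.9, -0.1, -0.1]
gripper_width: 0.0852
finger_force: 0.0
```

Run:
```python
from h import *
st(); iron(); go([.4813,-.3715,.20],orient(-10,0))
```

```text
{'t': 27.25, 'joints': [-0.333, 0.112, 1.742, -0.003, 1.298, -1.903], 'ee_pos': [0.558, -0.12, 0.299], 'wrist_force': [0.905, -0.065, -0.111], 'gripper_width': 0.085, 'finger_force': 0.0}
iron 7046
handle (0.5407552719116211, -0.14774049818515778) (0.025844870135188103, 0.12311200797557831) yaw -2.6289291381835938 iron [ 0.56572896 -0.14888718]
t27.30 d [ 0.1935 -0.6303  0.1155] w [-0.0003 -0.0064  0.112 ] tcp [ 0.5588 -0.1193  0.2995] rows 4.3 0.9
```

Call:
apply_moves([
  {"tx": 0.194,"ty": -0.63,"tz": 0,"wx": 0,"wy": 0,"wz": 0.11,"hand": 1},
  {"tx": 0.194,"ty": -0.63,"tz": 0,"wx": 0,"wy": 0,"wz": 0.11,"hand": 1},
  {"tx": 0.194,"ty": -0.63,"tz": 0,"wx": 0,"wy": 0,"wz": 0.11,"hand": 1},
  {"tx": 0.194,"ty": -0.63,"tz": 0,"wx": 0,"wy": 0,"wz": 0.11,"hand": 1},
  {"tx": 0.194,"ty": -0.63,"tz": 0,"wx": 0,"wy": 0,"wz": 0.11,"hand": 1},
  {"tx": 0.194,"ty": -0.63,"tz": 0.1,"wx": 0,"wy": 0,"wz": 0.11,"hand": 1},
  {"tx": 0.194,"ty": -0.63,"tz": 0.1,"wx": 0,"wy": 0,"wz": 0.11,"hand": 1},
  {"tx": 0.194,"ty": -0.63,"tz": 0.1,"wx": 0,"wy": 0,"wz": 0.11,"hand": 1},
])

```text
t: 28.3
ee_pos: [0.4825, -0.371, 0.2623]
eef_rot: [[-0.986, 0.169, -0.008], [0.169, 0.986, -0.0], [0.008, -0.002, -1.0]]
wrist_force: [0.3, 0.5, 0.8]
gripper_width: 0.0854
finger_force: 0.0
```

Run:
```python
from h import *
st(); go([.4813,-.3715,.107],orient(-10,0))
```

```text
{'t': 28.3, 'joints': [-0.769, 0.223, 1.687, -0.006, 1.237, -2.168], 'ee_pos': [0.482, -0.371, 0.262], 'wrist_force': [0.345, 0.483, 0.823], 'gripper_width': 0.085, 'finger_force': 0.0}
t28.30 d [ 0.0007 -0.0013  0.2532] w [-0.0011 -0.0048  0.0032] tcp [ 0.4825 -0.371   0.2623] rows 1.6 0.0
```

Call:
apply_moves([
  {"tx": 0.001,"ty": -0.001,"tz": 0.1,"wx": 0,"wy": 0,"wz": 0,"hand": 1},
  {"tx": 0.001,"ty": -0.001,"tz": 0.2,"wx": 0,"wy": 0,"wz": 0,"hand": 1},
  {"tx": 0.001,"ty": -0.001,"tz": 0.252,"wx": 0,"wy": 0,"wz": 0,"hand": 1},
  {"tx": 0.001,"ty": -0.001,"tz": 0.252,"wx": 0,"wy": 0,"wz": 0,"hand": 1},
  {"tx": 0.001,"ty": -0.001,"tz": 0.252,"wx": 0,"wy": 0,"wz": 0,"hand": 1},
  {"tx": 0.001,"ty": -0.001,"tz": 0.252,"wx": 0,"wy": 0,"wz": 0,"hand": -1},
  {"tx": 0.001,"ty": -0.001,"tz": 0.252,"wx": 0,"wy": 0,"wz": 0,"hand": -1},
  {"tx": 0.001,"ty": -0.001,"tz": 0.252,"wx": 0,"wy": 0,"wz": 0,"hand": -1},
  {"tx": 0.001,"ty": -0.001,"tz": 0.252,"wx": 0,"wy": 0,"wz": 0,"hand": -1},
  {"tx": 0.001,"ty": -0.001,"tz": 0.252,"wx": 0,"wy": 0,"wz": 0,"hand": -1},
])

```text
t: 29.55
ee_pos: [0.4809, -0.3736, 0.1628]
eef_rot: [[-0.985, 0.171, -0.005], [0.171, 0.985, -0.003], [0.005, -0.004, -1.0]]
wrist_force: [-0.1, -0.8, 5.3]
gripper_width: 0.044
finger_force: 61.9
```

Run:
```python
from h import *
st(); s=manip.sense(); print(s['ee_pos'])
```

```text
{'t': 29.55, 'joints': [-0.773, 0.338, 1.749, -0.007, 1.057, -2.169], 'ee_pos': [0.481, -0.374, 0.163], 'wrist_force': [-0.063, -0.811, 5.311], 'gripper_width': 0.044, 'finger_force': 61.861}
[ 0.4809254  -0.37356254  0.16282837]
```

The can is gripped. I'll carry it low around the iron's rear, on the robot side, to the strip.

Call:
apply_moves([
  {"tx": 0,"ty": 0,"tz": -0.03,"wx": 0,"wy": 0,"wz": 0,"hand": -1},
  {"tx": 0,"ty": 0,"tz": -0.063,"wx": 0,"wy": 0,"wz": 0,"hand": -1},
  {"tx": 0.1,"ty": 0.075,"tz": -0.063,"wx": 0,"wy": 0,"wz": 0,"hand": -1},
  {"tx": 0.206,"ty": 0.151,"tz": -0.063,"wx": 0,"wy": 0,"wz": 0,"hand": -1},
  {"tx": 0.22,"ty": 0.23,"tz": -0.063,"wx": 0,"wy": 0,"wz": 0,"hand": -1},
  {"tx": 0.234,"ty": 0.31,"tz": -0.063,"wx": 0,"wy": 0,"wz": 0,"hand": -1},
  {"tx": 0.248,"ty": 0.39,"tz": -0.063,"wx": 0,"wy": 0,"wz": 0,"hand": -1},
  {"tx": 0.262,"ty": 0.47,"tz": -0.063,"wx": 0,"wy": 0,"wz": 0,"hand": -1},
  {"tx": 0.276,"ty": 0.55,"tz": -0.063,"wx": 0,"wy": 0,"wz": 0,"hand": -1},
  {"tx": 0.29,"ty": 0.63,"tz": -0.063,"wx": 0,"wy": 0,"wz": 0,"hand": -1},
  {"tx": 0.304,"ty": 0.71,"tz": -0.063,"wx": 0,"wy": 0,"wz": 0,"hand": -1},
  {"tx": 0.313,"ty": 0.766,"tz": -0.063,"wx": 0,"wy": 0,"wz": 0,"hand": -1},
  {"tx": 0.313,"ty": 0.766,"tz": -0.063,"wx": 0,"wy": 0,"wz": 0,"hand": -1},
])

```text
t: 31.18
ee_pos: [0.409, -0.0482, 0.1869]
eef_rot: [[-0.986, 0.168, -0.008], [0.168, 0.986, -0.001], [0.008, -0.002, -1.0]]
wrist_force: [-0.0, -0.3, -2.1]
gripper_width: 0.0443
finger_force: 61.8
```

Run:
```python
from h import *
st(); go([.571,-.0455,.134],orient(-9.8,0))
```

```text
{'t': 31.175, 'joints': [-0.286, -0.106, 2.19, -0.004, 1.064, -1.686], 'ee_pos': [0.409, -0.048, 0.187], 'wrist_force': [-0.047, -0.295, -2.065], 'gripper_width': 0.044, 'finger_force': 61.781}
t31.18 d [-0.3981  0.0749 -0.006 ] w [-0.0015 -0.0048  0.0013] tcp [ 0.409  -0.0482  0.1869] rows 2.6 0.0
```

Call:
apply_moves([
  {"tx": -0.08,"ty": 0.015,"tz": 0,"wx": 0,"wy": 0,"wz": 0,"hand": -1},
  {"tx": -0.16,"ty": 0.03,"tz": 0,"wx": 0,"wy": 0,"wz": 0,"hand": -1},
  {"tx": -0.24,"ty": 0.045,"tz": 0,"wx": 0,"wy": 0,"wz": 0,"hand": -1},
  {"tx": -0.32,"ty": 0.06,"tz": 0,"wx": 0,"wy": 0,"wz": 0,"hand": -1},
  {"tx": -0.37,"ty": 0.07,"tz": 0,"wx": 0,"wy": 0,"wz": 0,"hand": -1},
  {"tx": -0.398,"ty": 0.075,"tz": 0,"wx": 0,"wy": 0,"wz": 0,"hand": -1},
  {"tx": -0.398,"ty": 0.075,"tz": 0,"wx": 0,"wy": 0,"wz": 0,"hand": -1},
  {"tx": -0.398,"ty": 0.075,"tz": 0,"wx": 0,"wy": 0,"wz": 0,"hand": -1},
])

```text
t: 32.17
ee_pos: [0.5704, -0.0473, 0.1852]
eef_rot: [[-0.985, 0.171, -0.009], [0.171, 0.985, -0.001], [0.009, -0.002, -1.0]]
wrist_force: [-0.3, 0.4, -2.6]
gripper_width: 0.0441
finger_force: 61.8
```

Run:
```python
from h import *
st(); im,d,W=cloud('side'); cv2.imwrite('pics/s5.png',im[130:430,150:550])
go([.571,-.0455,.1088],orient(-9.8,0))
X,Y,Z=W[...,0],W[...,1],W[...,2]
```

```text
{'t': 32.175, 'joints': [-0.204, 0.241, 1.824, -0.003, 1.085, -1.601], 'ee_pos': [0.57, -0.047, 0.185], 'wrist_force': [-0.252, 0.411, -2.621], 'gripper_width': 0.044, 'finger_force': 61.792}
t32.23 d [-0.0013  0.0045  0.056 ] w [-0.0016 -0.0054 -0.0006] tcp [ 0.5704 -0.0472  0.1852] rows 0.4 0.0
```

View pics/s5.png

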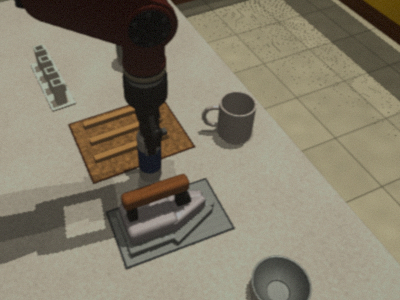

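The can hangs upright over the strip at (150,160), between the cork with its three brushes and the iron. Now I'll set it down, release and rise.

Call:
apply_moves([
  {"tx": -0.001,"ty": 0.004,"tz": 0.02,"wx": -0.002,"wy": -0.005,"wz": 0,"hand": -1},
  {"tx": -0.001,"ty": 0.004,"tz": 0.038,"wx": -0.002,"wy": -0.005,"wz": 0,"hand": -1},
  {"tx": -0.001,"ty": 0.004,"tz": 0.05,"wx": -0.002,"wy": -0.005,"wz": 0,"hand": -1},
  {"tx": -0.001,"ty": 0.004,"tz": 0.056,"wx": -0.002,"wy": -0.005,"wz": 0,"hand": -1},
  {"tx": -0.001,"ty": 0.004,"tz": 0.057,"wx": -0.002,"wy": -0.005,"wz": 0,"hand": -1},
  {"tx": -0.001,"ty": 0.004,"tz": 0.057,"wx": -0.002,"wy": -0.005,"wz": 0,"hand": -1},
  {"tx": -0.001,"ty": 0.004,"tz": 0.057,"wx": -0.002,"wy": -0.005,"wz": 0,"hand": 1},
  {"tx": -0.001,"ty": 0.004,"tz": 0.057,"wx": -0.002,"wy": -0.005,"wz": 0,"hand": 1},
  {"tx": -0.001,"ty": 0.004,"tz": 0.057,"wx": -0.002,"wy": -0.005,"wz": 0,"hand": 1},
  {"tx": -0.001,"ty": 0.004,"tz": 0.057,"wx": -0.002,"wy": -0.005,"wz": 0,"hand": 1},
  {"tx": -0.001,"ty": 0.004,"tz": 0.057,"wx": -0.002,"wy": -0.005,"wz": 0,"hand": 1},
  {"tx": -0.001,"ty": 0.004,"tz": -0.05,"wx": -0.002,"wy": -0.005,"wz": 0,"hand": 1},
  {"tx": -0.001,"ty": 0.004,"tz": -0.18,"wx": -0.002,"wy": -0.005,"wz": 0,"hand": 1},
  {"tx": -0.001,"ty": 0.004,"tz": -0.3,"wx": -0.002,"wy": -0.005,"wz": 0,"hand": 1},
  {"tx": -0.001,"ty": 0.004,"tz": -0.38,"wx": -0.002,"wy": -0.005,"wz": 0,"hand": 1},
  {"tx": -0.001,"ty": 0.004,"tz": -0.38,"wx": -0.002,"wy": -0.005,"wz": 0,"hand": 1},
])

```text
t: 34.22
ee_pos: [0.5749, -0.0457, 0.3416]
eef_rot: [[-0.985, 0.171, 0.009], [0.171, 0.985, -0.001], [-0.009, 0.001, -1.0]]
wrist_force: [-0.0, -0.4, -1.4]
gripper_width: 0.0854
finger_force: 0.0
```

```bash
cat > check.py <<'E'
from h import *
st(); iron(); lying()
im,d,W=cloud('side'); X,Y,Z=W[...,0],W[...,1],W[...,2]
im2,d,W2=cloud('wrist'); X,Y,Z=W2[...,0],W2[...,1],W2[...,2]
p=W2[(Z>.14)&(Z<.16)&(abs(X-.57)<.06)&(abs(Y+.045)<.06)]; print('cap wrist',len(p),cv2.minAreaRect(p[:,:2].astype(np.float32)) if len(p) else 0)
X,Y,Z=W[...,0],W[...,1],W[...,2]
p=W[(Z>.142)&(Z<.165)&(abs(X-.57)<.06)&(abs(Y+.045)<.06)]; print('cap side',len(p),(p.min(0)+p.max(0))/2 if len(p) else 0)
cv2.imwrite('pics/fin.png',np.hstack([cv2.resize(im[130:430,150:550],(400,300)),cv2.resize(im2,(400,300))]))
E
python3 check.py
```

```text
{'t': 34.225, 'joints': [-0.201, 0.081, 1.695, 0.001, 1.357, -1.601], 'ee_pos': [0.575, -0.046, 0.342], 'wrist_force': [-0.039, -0.395, -1.394], 'gripper_width': 0.085, 'finger_force': 0.0}
iron 6350
handle (0.5432271361351013, -0.09506891667842865) (0.13264869153499603, 0.12478496879339218) yaw 88.28711700439453 iron [ 0.54397441 -0.07008009]
lying 510 c-cork [-0.0013  0.0639] [0.02  0.173] yaw -0.4 zmax 0.026 x 0.489 0.661
lying 545 c-cork [-0.0016  0.0098] [0.021 0.175] yaw -0.3 zmax 0.026 x 0.487 0.662
lying 88 c-cork [ 0.0659 -0.0411] [0.023 0.019] yaw 6.8 zmax 0.025 x 0.631 0.654
lying 317 c-cork [-0.044  -0.0433] [0.017 0.104] yaw -0.4 zmax 0.016 x 0.48 0.584
cap wrist 1831 ((0.5740492939949036, -0.04599422216415405), (0.03186304122209549, 0.0322418212890625), 35.04069137573242)
cap side 212 [ 0.57514165 -0.04789585  0.14705277]
```

View pics/fin.png

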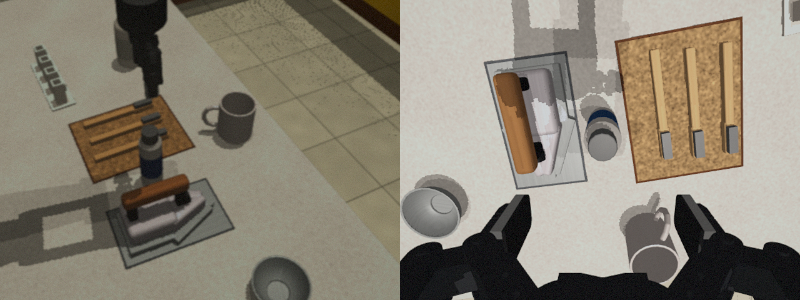

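The side and wrist views show the can upright in the strip, three parallel brushes on the cork, and the iron on the plate. The can's points got into the iron reading, so I'll re-measure the iron without them.

Run:
```python
from h import *
im,d,W=cloud('wrist'); X,Y,Z=W[...,0],W[...,1],W[...,2]
hsv=cv2.cvtColor(im,cv2.COLOR_BGR2HSV)
p=W[(Z>.108)&(Z<.125)&(abs(X-.55)<.15)&(Y<-.09)&(Y>-.28)&(hsv[...,1]>60)]
c,s,a=cv2.minAreaRect(p[:,:2].astype(np.float32)); a=a if s[0]>s[1] else a-90
i=np.array(c)+.025*np.array([np.cos(np.radians(a)),np.sin(np.radians(a))]); e=np.linalg.norm(i-[.565,-.1496]); print(len(p),c,s,a,i,e)
```

```text
5732 (0.5415763258934021, -0.14683198928833008) (0.024975894019007683, 0.12399197369813919) -2.663848876953125 [ 0.56654931 -0.14799389] 0.0022315780993962865
```

```bash
python3 -c "
from station import manip
print(manip.hand_in())"
```

```text
the job is handed in; nothing more can be done
None
```

I handed the job in at about 34 s, and no verdict came back: the iron was slid onto the steel inlay (about 2 mm off centre, square to it), all three brushes found in the caddy lie flat and parallel on the cork, and the can stands upright half way along the strip, with the bottle, bowl and mug untouched.

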